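Seal the leak-test pot: bail over, port bolt to the click

TASK

Seal the small leak-test pot on the tilted stand: swing the pot's wire bail up over the lid until it snaps over centre and lies fully down on the other side, and lay the square-tube offcut that lies on the plate in the wrench's way flat in the grey tray on the bench. Only then turn the click wrench that sits on the port bolt clockwise until the bolt is home and the wrench breaks over with a click, stop at once so that the bolt is not overtightened, and let go, leaving the wrench straight and in place. Do not shove the other loose things.

Things in the scene. Friction and masses are not known exactly. Their poses are not given: they have to be found in the camera images.
- bail_bar (a point): Centre of the bail's crossbar, on its axis. The bail is a U of 8 mm steel wire, 80 mm from hinge to crossbar; crossbar 116 mm long, its middle 50 mm a 12 mm thick round dark sleeve to grip. The crossbar stays parallel to the hinge, along x of bail_hinge.
- bail_hinge (a point): Middle of the bail's hinge axis, inside the pot, 52 mm above the tilted plate. Its axes are the tilted plate's and do not turn with the bail: z = the plate's outward normal, leaning 30 degrees (0.524 rad) from vertical towards the robot; x = up the slope (also the bail's hinge axis); y = level, along the plate to the left.
- pot_lid (a point): Centre of the lid's top, 78 mm above the plate. The pot is a round aluminium can 104 mm across with a steel lid, on the left part of the plate. Two 9 mm thick wire arches (70 mm radius about the hinge, 36 mm either side of the middle along x of bail_hinge) stand on the lid; the crossbar rides just over them.
- bail (a joint): Angle of the bail, rad. 0 = open: it lies to the right (-y of bail_hinge), its arms 45 degrees (0.785 rad) above the plate's plane. It grows as the bail swings up over the lid and down to the left; 1.48 = fully closed, at its stop. A spring pushes it open below 1.0 and shut beyond 1.0 (about 4 N at the crossbar when open, 3 N when closed).
- wrench_grip (a point): Centre of the wrench's black rubber hand grip (90 mm long, 24 mm wide, 26 mm tall), 42 mm above the tilted plate, 160 mm from the bolt's axis. x runs along the grip towards the bolt, z is the plate's normal. The 230 mm wrench lies parallel to the plate, head on the bolt up the slope, grip down the slope; it stays on the bolt.
- bolt_axis (a point): Point on the port bolt's axis, 42 mm above the plate, level with the wrench grip. The bolt's axis is the plate's normal (z of bail_hinge; this point's own z is plain vertical). The bolt is 70 mm right of the middle of the plate, which is 440 mm wide and 340 mm up the slope.
- rail_mid (a point): Middle of the stand's level torch rail (steel, 22 mm thick, axis 260 mm above the bench), which runs over the wrench grip between two posts 250 mm either side. Because of it the tool has to come in leaning, along the plate's normal. x = away from the robot's side of the stand, y along the rail, z vertical.
- bolt (a joint): Turning of the bolt, rad; 0 = home (seated), negative = still to turn that far clockwise as seen from the plate's outer side. It starts between -0.95 and -0.6 and runs with light friction (about 4 N at the grip); the wrench turns it both ways, so it must not be dragged back.
- click (a joint): Break-over angle of the wrench, rad: the handle gives clockwise against its head, about the bolt's own axis (so the grip stays on the same circle). 0 = straight. It stays straight until the grip is pushed with about 12 N, the bolt being home; then it gives way with force falling to about 2 N. Its play ends at 0.16 (26 mm at the grip); it springs back to 0 when let go.
- overturn (a joint): How far the bolt has been overtightened beyond home, rad; 0 = not at all. It slips, and does not come back, when the wrench is forced with about 20 N at the grip beyond the end of its play.
- offcut_mid (a point): Centre of a loose dark square steel tube, 120 x 40 x 40 mm, about 0.3 kg. It starts flat on the tilted plate beside the wrench grip, on the side to which the wrench must turn: its length runs up the slope (x of bail_hinge), its lower end on a 14 mm high stop lip, its centre 20 mm above the plate. This point's own z is vertical then, and leans 30 degrees when the tube lies level.
- tray_in (a point): Centre of the inner floor of the grey open tray on the bench, right of the stand. The tray is 210 x 130 mm outside, long side along x of this point, 30 mm tall, walls and floor 5 mm thick. It is fixed.
- stub_mid (a point): Centre of a loose upright copper pipe stub, 48 mm across, 90 mm tall, on the bench. Leave it.
- angle_mid (a point): Point 20 mm up in a loose piece of steel angle, 110 x 50 x 50 mm, lying on the bench. Leave it.
- can_mid (a point): Centre of a loose upright grey spray can, 54 mm across, 140 mm tall. Leave it.
Things that resemble listed ones, but are neither listed nor needed, are in the scene too. Leave any purple look-alike of the part that bears offcut_mid alone.

How it is judged:
By the outcome, as a careful person would: the job done as asked, in the order asked, and still so for the second after the job is handed in, with the robot touching nothing.
It also fails if it takes over 72 s, if anything falls off the work surface, if the arm or the gripper's body presses on something with over 40 N, if the wrist force passes 120 N, or if a joint passes its speed limit or range.

ROBOT

A 6-joint arm with a two-finger parallel gripper is mounted at the origin on the work surface. World frame = base frame: x ahead of the robot, y to its left, z up, the work surface at z = 0. Lengths are in m, angles in rad, forces in N, time in s.
With the tool pointing down it reaches from about 0.35 to 0.775 m from the base axis. Payload 5.5 kg.
Tool frame: the origin (TCP) lies on the centre line of the jaws, within the pads' length; the fingertips stand 11 mm ahead of it and the grasp point (between the pads) lies 8 mm behind it (env.nose_length is the distance from the TCP to the fingertips, in m); x points along the fingers, z is the direction in which the jaws open and shut, and the axes are right-handed (so a half turn about x gives the same grasp; the last joint's range is limited). The gripper opens to 85 mm and grips with 20 to 120 N. Pads are 22 mm wide; open, the fingers measure 114 mm over their backs; the gripper's body (76 mm by 85 mm) begins 54 mm behind the grasp point. The pads swing forward as they close: fully open they stand 13 mm farther back than shut.
Start: joints at [-1.381, 0.313, 0.046, 1.304, 0, 1.431], TCP at [0.186, -0.544, 0.242] pointing down, gripper open.
Joint ranges: [-2.76, 2.76], [-0.86, 1.69], [-1.03, 1.26], [-2.2, 2.34], [-1.47, 1.5], [-3.14, 3.14]. Speed limits (rad/s): [2.57, 2.57, 3.14, 3.14, 3.14, 3.14].

INTERFACE

Orientations are given as a unit quaternion [w, x, y, z].
In Python, from workcell import env gives the robot as it stands. The module is installed in compiled form; this text tells all that it offers.
- The arm moves only by the tool step_arm, never from a script. Its argument "moves" is a list that holds one entry, the list of rows, each a list of 7 numbers: the turn, a rotation vector about the tool's x, y, z in rad, then the shift along the tool's x, y, z in m, then the opening, from 0 (shut) to 1 (fully open). In form: [[[rx, ry, rz, tx, ty, tz, grip], ...]]. A call has 1 to 12 rows; each row is the pose to reach, as a shift and turn from the pose measured when the call began, along the tool's axes at that moment; what a row does not reach only later rows make up. A row lasts 1/10 s, in which the tool goes at most 50 mm and 8.59 degrees, less where a joint would pass 70% of its speed; a pose out of reach is approached as far as the arm can. A call with a gripper value outside its range is refused whole. The fingers move at their own pace and stop on an object; "force" is the grip in N (left out, the last holds). Time passes only in rows, so rows that repeat a pose let the fingers close. It gives the time, the measured TCP pose, the force and the opening at its end, in the units of the state.
- env.get_state(): the state, without advancing time (a new reading comes with each control period).
- env.read_camera(name): name is "scene" or "top" or "wrist"; returns (picture, depth): 400x640x3 uint8, red, green, blue; 400x640 float32, m along the optical axis (not along the pixel's ray), 0 where there is no reading.
- env.get_calibration(name): a dict with "mtx" (3x3 intrinsics, pixels), "camera_from_world" (4x4, takes a point from world to camera coordinates); the wrist camera has in their place "T_tool_cam" (4x4, takes a point from camera to tool coordinates, whose origin is the TCP and whose axes are the tool frame's). Camera axes: x right, y down, z forward; pixel columns grow to the right and rows downward; lengths in m; the calibration is good to about 2 mm. A picture is of the moment at which its call begins: read the wrist's pose just before it. get_calibration takes no time and is no camera call.
- env.hand_in(): hands the job in, once; it reports no verdict.
Trained networks look in the newest picture that a camera, given by its name, has taken for a name from the list of things; names that differ only in an ending like _2 or _b are one class to them, and where a whole thing is asked for, a point or a joint stands for the part that bears it (a point fixed in the world has none). Each returns a list of dicts, best first, with "confidence" (0 to 1); they miss things now and then, are a little off and sometimes report something else, mostly with a low value. They report only what shows in the picture. A call takes as long as a camera call. They do not tell look-alikes from the thing itself.
- env.boxes_of(camera, thing): "uv" ([column, row] in pixels, amid what is visible of it).
- env.silhouettes(camera, thing): "mask" (400x640 bool, what is visible of it) and "uv" ([column, row] in pixels, amid what is visible of it).
The state is a dict: "clock": time; "joint_pos": joint angles; "qvel": joint speeds; "tau": joint torques, N m; "tcp_pos": TCP position; "orientation": TCP orientation; "wrist_force": force on the tool from outside, world axes, zero at the start; "ft_torque": the same for the moment, N m; "finger_gap": finger opening in m.
Only numpy, scipy, OpenCV 4.12 (cv2) and the standard library are available. Lean on these libraries where they do the work, as an engineer would, in place of code of your own. Each camera call takes 0.05 s, during which the arm holds its last target.

## Working session

There is one attempt and no reset: what is moved stays moved. The work goes in short steps, Python scripts to look and compute and a tool call to move; the robot and the scene stay as the last step left them, time stands still between calls to the robot, and variables do not carry over. Pictures are saved under pics/ and viewed, and the job is handed in when it is done.

Besides the shell and the picture viewer there is one more tool, called after "Emit:" as a command line: name --argument value ..., lists and objects as JSON in quotes. step_arm: Moves the arm, as the interface text tells. Its arguments: {"type":"object","properties":{"moves":{"type":"array","items":{"type":"array","items":{"type":"array","items":{"type":"number"}}}},"force":{"type":"number"}},"required":["moves"]}

```bash
mkdir -p pics
python3 - <<'E'
from workcell import env
import cv2, numpy as np
s=env.get_state()
print({k:np.round(v,3).tolist() for k,v in s.items()})
for n in ["scene","top"]:
    p,d=env.read_camera(n)
    cv2.imwrite(f"pics/a_{n}.png",p[:,:,::-1]); np.save(f"pics/a_{n}_d.npy",d); np.save(f"pics/a_{n}.npy",p)
    c=env.get_calibration(n); print(n,np.round(c["mtx"],1).tolist(),np.round(c["camera_from_world"],3).tolist())
print(env.get_calibration("wrist")); print(env.nose_length)
E
```

```text
{'clock': 0.0, 'joint_pos': [-1.381, 0.314, 0.045, 1.304, 0.0, 1.431], 'qvel': [-0.001, -0.001, -0.001, 0.001, 0.0, -0.001], 'tau': [0.001, -48.063, 29.853, 0.019, -0.0, -0.0], 'tcp_pos': [0.186, -0.544, 0.241], 'orientation': [0.575, 0.412, 0.576, -0.411], 'wrist_force': [-0.522, -0.921, -0.502], 'ft_torque': [0.04, 0.048, -0.032], 'finger_gap': 0.086}
scene [[435.1, 0.0, 323.2], [0.0, 435.1, 199.6], [0.0, 0.0, 1.0]] [[-0.537, 0.843, -0.002, 0.268], [0.686, 0.436, -0.583, -0.279], [-0.491, -0.314, -0.813, 1.702], [0.0, 0.0, 0.0, 1.0]]
top [[434.2, 0.0, 322.3], [0.0, 434.2, 198.5], [0.0, 0.0, 1.0]] [[-0.017, -1.0, -0.017, 0.028], [-0.985, 0.02, -0.172, 0.582], [0.173, 0.014, -0.985, 1.543], [0.0, 0.0, 0.0, 1.0]]
{'mtx': array([[335.34515444,   0.        , 318.90673906],
       [  0.        , 335.34515444, 194.22633369],
       [  0.        ,   0.        ,   1.        ]]), 'T_tool_cam': array([[ 1.12205534e-03, -3.21983902e-01,  9.46744479e-01,
        -1.29820611e-01],
       [-2.78887096e-04, -9.46745139e-01, -3.21983795e-01,
         8.34118552e-02],
       [ 9.99999332e-01,  9.72488183e-05, -1.15209759e-03,
        -4.32719396e-04],
       [ 0.00000000e+00,  0.00000000e+00,  0.00000000e+00,
         1.00000000e+00]])}
0.011
```

View pics/a_scene.png

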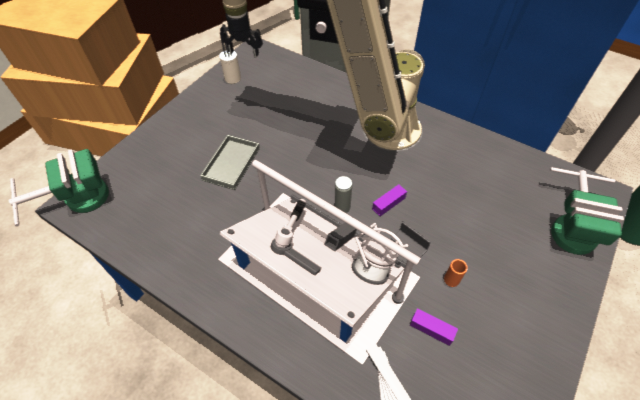

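View pics/a_top.png

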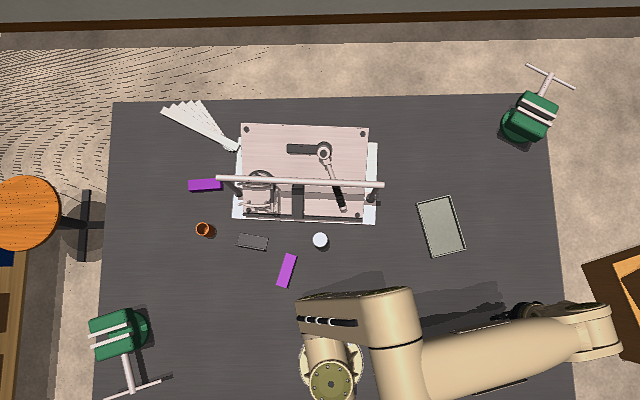

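```bash
cat > h.py <<'E'
import numpy as np, cv2
from workcell import env
from scipy.spatial.transform import Rotation as R
def pix2w(n,uv,d):
    c=env.get_calibration(n); K=c["mtx"]; T=np.linalg.inv(c["camera_from_world"])
    p=np.array([(uv[0]-K[0,2])/K[0,0]*d,(uv[1]-K[1,2])/K[1,1]*d,d,1.]); return (T@p)[:3]
def cloud(n,d):
    c=env.get_calibration(n); K=c["mtx"]; T=np.linalg.inv(c["camera_from_world"])
    v,u=np.mgrid[:400,:640]; P=np.stack([(u-K[0,2])/K[0,0]*d,(v-K[1,2])/K[1,1]*d,d,np.ones_like(d)],-1)
    return (P@T.T)[...,:3]
def w2pix(n,p):
    c=env.get_calibration(n); q=c["camera_from_world"]@np.append(p,1); q=q[:3]; u=c["mtx"]@(q/q[2]); return u[:2],q[2]
def pose(s=None):
    s=s or env.get_state(); q=s["orientation"]; return np.array(s["tcp_pos"]),R.from_quat([q[1],q[2],q[3],q[0]])
E
python3 - <<'E'
from h import *
for n in ["top","scene"]:
    p,d=env.read_camera(n); C=cloud(n,d)
    for t in ["bail_bar","bail_hinge","pot_lid","wrench_grip","bolt_axis","rail_mid","offcut_mid","tray_in","stub_mid","angle_mid","can_mid"]:
        r=env.silhouettes(n,t)
        print(n,t,[(np.round(x["uv"]).tolist(),round(x["confidence"],2),int(x["mask"].sum()),np.round(np.median(C[x["mask"]&(d>0)],0),3).tolist()) for x in r[:4]])
E
```

```text
top bail_bar []
top bail_hinge []
top pot_lid [([257.0, 194.0], 0.68, 934, [0.585, 0.234, 0.162])]
top wrench_grip [([338.0, 198.0], 0.68, 274, [0.584, -0.038, 0.139]), ([320.0, 240.0], 0.43, 201, [0.423, 0.027, 0.139])]
top bolt_axis [([307.0, 172.0], 0.55, 12666, [0.672, 0.055, 0.138])]
top rail_mid [([311.0, 172.0], 0.77, 12736, [0.672, 0.055, 0.137])]
top offcut_mid [([297.0, 203.0], 0.96, 391, [0.563, 0.105, 0.103]), ([287.0, 273.0], 0.85, 421, [0.325, 0.152, 0.039]), ([205.0, 186.0], 0.59, 428, [0.645, 0.46, 0.038])]
top tray_in [([439.0, 224.0], 0.71, 2137, [0.477, -0.418, 0.007])]
top stub_mid [([208.0, 228.0], 0.51, 220, [0.476, 0.45, 0.053]), ([339.0, 193.0], 0.42, 304, [0.591, -0.035, 0.145])]
top angle_mid [([250.0, 241.0], 0.81, 365, [0.434, 0.286, 0.005])]
top can_mid [([318.0, 238.0], 0.52, 201, [0.423, 0.027, 0.139])]
scene bail_bar [([341.0, 233.0], 0.21, 527, [0.587, 0.114, 0.102])]
scene bail_hinge []
scene pot_lid [([372.0, 260.0], 0.97, 1555, [0.631, 0.245, 0.165])]
scene wrench_grip [([296.0, 212.0], 0.85, 241, [0.612, -0.022, 0.153]), ([343.0, 193.0], 0.43, 531, [0.442, 0.039, 0.108])]
scene bolt_axis [([316.0, 266.0], 0.73, 17819, [0.731, 0.112, 0.121])]
scene rail_mid [([314.0, 269.0], 0.92, 18211, [0.729, 0.113, 0.119]), ([297.0, 214.0], 0.63, 237, [0.61, -0.024, 0.152])]
scene offcut_mid [([390.0, 201.0], 0.7, 503, [0.339, 0.159, 0.038]), ([339.0, 233.0], 0.64, 521, [0.587, 0.113, 0.102]), ([433.0, 330.0], 0.59, 832, [0.657, 0.466, 0.039])]
scene tray_in [([231.0, 165.0], 0.97, 1807, [0.479, -0.416, 0.007]), ([312.0, 270.0], 0.68, 17262, [0.733, 0.113, 0.122]), ([342.0, 193.0], 0.23, 527, [0.442, 0.039, 0.108])]
scene stub_mid [([452.0, 272.0], 0.76, 470, [0.488, 0.449, 0.058])]
scene angle_mid [([413.0, 237.0], 0.95, 700, [0.421, 0.29, 0.008])]
scene can_mid [([344.0, 193.0], 0.83, 533, [0.442, 0.04, 0.108])]
```

Run:
```python
import cv2,numpy as np
a=cv2.imread("pics/a_scene.png")[170:330,210:430]; b=cv2.imread("pics/a_top.png")[110:240,220:390]
a=cv2.resize(a,(800,582),interpolation=cv2.INTER_CUBIC); b=cv2.resize(b,(780,596),interpolation=cv2.INTER_CUBIC)
cv2.imwrite("pics/a2_scene.png",a);cv2.imwrite("pics/a2_top.png",b)
```

```text
(no output)
```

View pics/a2_scene.png

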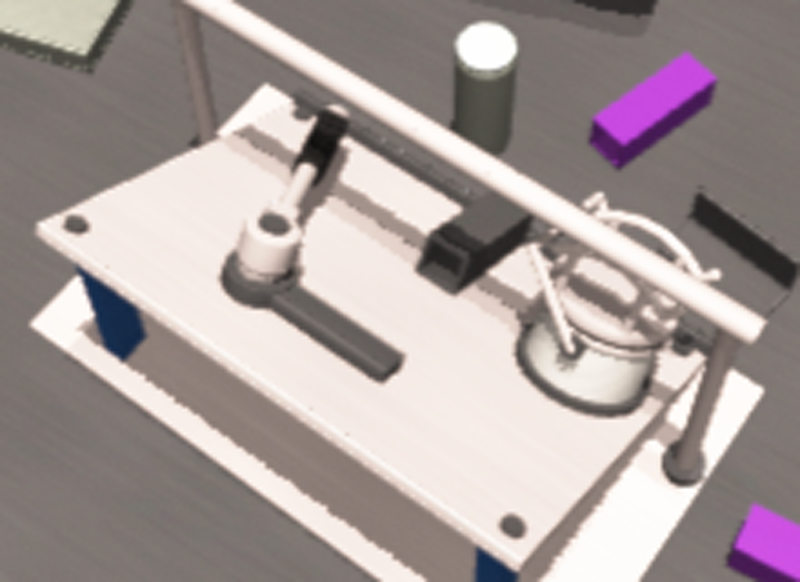

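View pics/a2_top.png

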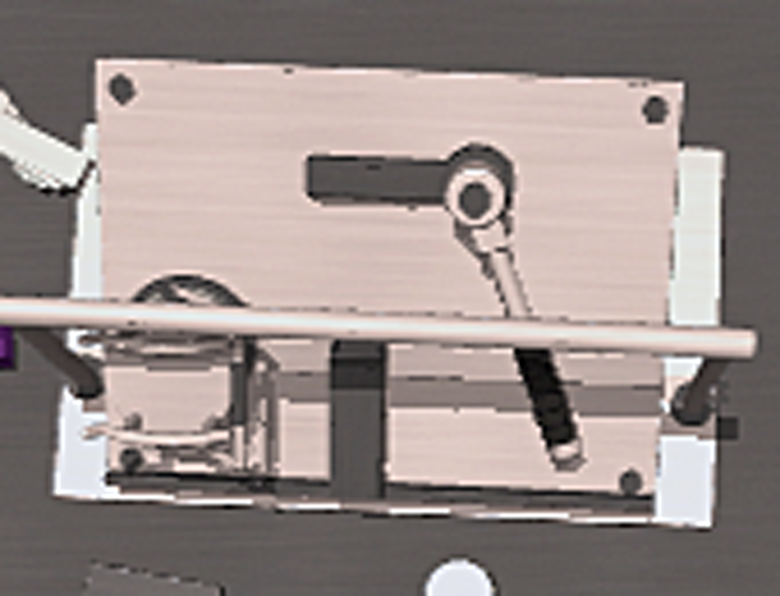

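Run:
```python
from h import *
Cs=[]
for n in ["top","scene"]:
    d=np.load(f"pics/a_{n}_d.npy"); C=cloud(n,d); P=C[(d>0)]
    m=(P[:,0]>.45)&(P[:,0]<.95)&(P[:,1]>-.2)&(P[:,1]<.4)&(P[:,2]>.04)&(P[:,2]<.32); P=P[m]
    best=(0,)
    rng=np.random.default_rng(0)
    for i in range(500):
        q=P[rng.choice(len(P),3,False)]; v=np.cross(q[1]-q[0],q[2]-q[0]); v/=np.linalg.norm(v)+1e-12
        v*=np.sign(v[2]);
        if abs(v[2]-np.cos(.5236))>.05: continue
        k=np.abs((P-q[0])@v)<.003
        if k.sum()>best[0]: best=(k.sum(),k)
    k=best[1]; c=P[k].mean(0); v=np.linalg.svd(P[k]-c,full_matrices=False)[2][2]; v*=np.sign(v[2])
    print(n,best[0],c,v,"tilt",np.degrees(np.arccos(v[2])),"yaw",np.degrees(np.arctan2(-v[1],-v[0])), v@c)
    z=v; x=np.array([0,0,1])-z*z[2]; x/=np.linalg.norm(x); y=np.cross(z,x)
    Q=(P[k])@np.stack([x,y,z],1); 
    print(" extents x",np.percentile(Q[:,0],[0.2,1,99,99.8]),"y",np.percentile(Q[:,1],[.2,1,99,99.8]))
```

```text
top 5175 [0.68738171 0.07064451 0.1337234 ] [-0.49300985  0.03327972  0.869387  ] tilt 29.612517369646667 yaw -3.8617871437689555 -0.220277541853485
 extents x [0.47003405 0.47262148 0.79893839 0.80104239] y [-0.09209731 -0.0889257   0.3427157   0.34634311]
scene 7716 [0.70188926 0.09057159 0.14170384] [-0.4971298   0.03194399  0.86708797] tilt 29.878014360544952 yaw -3.6765909286097944 -0.2231671600144305
 extents x [0.46846337 0.47545823 0.80027116 0.80179762] y [-0.09192116 -0.08765047  0.34515435  0.3473486 ]
```

```bash
cat >> h.py <<'E'
yaw=np.radians(-3.75); t=np.pi/6
Z=np.array([-np.sin(t)*np.cos(yaw),-np.sin(t)*np.sin(yaw),np.cos(t)])
Xp=np.array([0,0,1.])-Z*Z[2]; Xp/=np.linalg.norm(Xp); Y=np.cross(Z,Xp)
A=np.stack([Xp,Y,Z],1)   # columns
O=np.array([0.632,0.127,-0.2217])  # plate coords of plate centre
def toP(p): return np.asarray(p)@A-O
def toW(q): return A@(np.asarray(q)+O)
E
python3 - <<'E'
from h import *
W=[]
for n in ["top","scene"]:
    d=np.load(f"pics/a_{n}_d.npy"); p=np.load(f"pics/a_{n}.npy"); C=cloud(n,d); Q=toP(C)
    m=(d>0)&(np.abs(Q[...,0])<.25)&(np.abs(Q[...,1])<.28)&(Q[...,2]>-.02)&(Q[...,2]<.25)
    q=Q[m]; 
    s=700
    im=np.zeros((400,430,3),np.uint8); hm=np.zeros((400,430),float)
    u=((.30-q[:,1])*s).astype(int); v=((.27-q[:,0])*s).astype(int); o=np.argsort(q[:,2])
    ok=(u>=0)&(u<430)&(v>=0)&(v<400); 
    for i in o:
        if ok[i]: 
            im[v[i]:v[i]+2,u[i]:u[i]+2]=p[m][i][::-1]; hm[v[i]:v[i]+2,u[i]:u[i]+2]=q[i,2]
    hh=cv2.applyColorMap(np.clip(hm/.2*255,0,255).astype(np.uint8),cv2.COLORMAP_JET)
    cv2.imwrite(f"pics/b_{n}.png",cv2.resize(np.hstack([im,hh]),(800,372)))
    z=q[:,2]
    for lo,hi in [(-.02,-.004),(-.004,.004),(.01,.018),(.03,.05)]:
        k=(z>lo)&(z<hi); print(n,lo,hi,k.sum())
    # offcut top: 
    k=(np.abs(z-.04)<.006)&(np.abs(q[:,1]-(-.02))<.05)&(q[:,0]<0.0)
    print("off",np.percentile(q[k],[2,50,98],axis=0).round(4).tolist())
    k=(np.abs(z-.052)<.008)&(q[:,1]<-.06)
    print("wr",k.sum(),q[k].mean(0),np.percentile(q[k],[2,98],axis=0).round(3).tolist())
E
```

```text
top -0.02 -0.004 4617
top -0.004 0.004 5389
top 0.01 0.018 464
top 0.03 0.05 534
off [[-0.1599, -0.0024, 0.0342], [-0.1024, 0.0127, 0.038], [-0.0426, 0.028, 0.0429]]
wr 356 [-0.00119009 -0.10799381  0.05184169] [[-0.108, -0.154, 0.045], [0.107, -0.063, 0.059]]
scene -0.02 -0.004 2475
scene -0.004 0.004 6754
scene 0.01 0.018 628
scene 0.03 0.05 810
off [[-0.2362, -0.0634, 0.0344], [-0.0967, 0.0126, 0.0371], [-0.0412, 0.029, 0.0445]]
wr 353 [-0.00714515 -0.10672219  0.05160926] [[-0.213, -0.244, 0.045], [0.109, -0.061, 0.059]]
```

View pics/b_top.png

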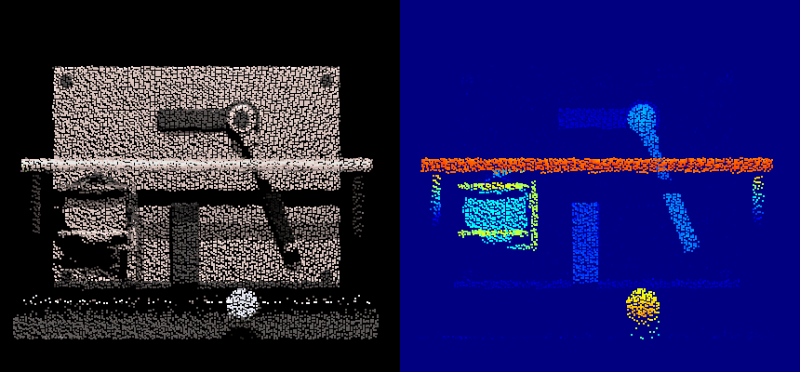

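View pics/b_scene.png

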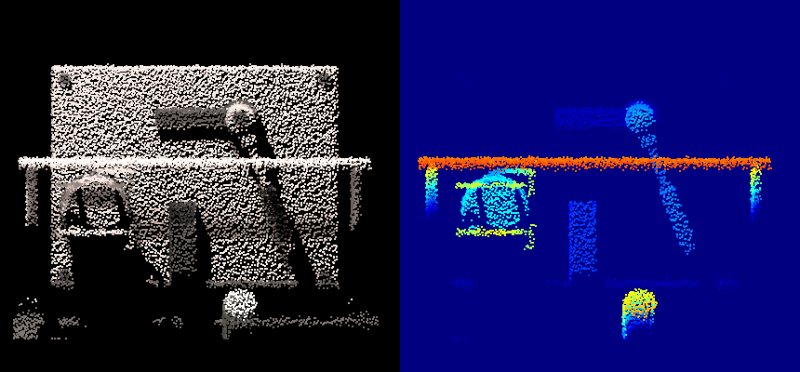

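Run:
```python
from h import *
p0,r0=pose(); print("tool x,y,z world",r0.as_matrix().round(3).T.tolist(), p0)
for n in ["top","scene"]:
    d=np.load(f"pics/a_{n}_d.npy"); C=cloud(n,d); Q=toP(C); q=Q[d>0]
    def sel(*b): 
        k=np.all([(q[:,i]>b[2*i])&(q[:,i]<b[2*i+1]) for i in range(3)],0); return q[k]
    def pr(t,a): print(n,t,len(a),a.mean(0).round(4).tolist() if len(a) else 0,np.percentile(a,[2,98],axis=0).round(3).tolist() if len(a) else 0)
    pr("rail",sel(-.03,.06,-.3,.3,.13,.2))
    pr("arch up",sel(-.03,.0,.1,.22,.112,.135)); pr("arch lo",sel(-.11,-.07,.1,.22,.112,.135))
    pr("lid",sel(-.11,.0,.1,.22,.07,.085)); 
    pr("bar",sel(-.13,.02,.06,.105,.095,.13))
    pr("bolt",sel(.06,.12,-.1,-.04,.045,.09))
    g=sel(-.12,0.0,-.16,-.06,.04,.065); pr("grip",g)
    c=cv2.minAreaRect((g[:,:2]*1000).astype(np.float32)); print(c)
    g=sel(-.17,-.02,-.02,.05,.03,.05); pr("tube",g); print(cv2.minAreaRect((g[:,:2]*1000).astype(np.float32)))
    # tray rim
    w=C[d>0]; k=(w[:,0]>.33)&(w[:,0]<.62)&(w[:,1]>-.53)&(w[:,1]<-.3)&(w[:,2]>.02)&(w[:,2]<.04); print("tray",k.sum(),cv2.minAreaRect((w[k][:,:2]*1000).astype(np.float32)),w[k].mean(0))
    k=(w[:,0]>.40)&(w[:,0]<.48)&(w[:,1]>-.01)&(w[:,1]<.08)&(w[:,2]>.12)&(w[:,2]<.16); print("can",k.sum(),w[k].mean(0),np.percentile(w[k],[2,98],axis=0).round(3).tolist())
```

```text
tool x,y,z world [[0.0, -0.0, -1.0], [0.946, 0.324, -0.0], [0.324, -0.946, 0.0]] [ 0.18621141 -0.54407029  0.24231288]
top rail 1140 [0.018, -0.0034, 0.156] [[0.006, -0.26, 0.145], [0.027, 0.257, 0.163]]
top arch up 67 [-0.0152, 0.1524, 0.1182] [[-0.02, 0.111, 0.113], [-0.011, 0.206, 0.124]]
top arch lo 55 [-0.0872, 0.1568, 0.1184] [[-0.092, 0.117, 0.113], [-0.083, 0.208, 0.126]]
top lid 431 [-0.0619, 0.1516, 0.0752] [[-0.099, 0.109, 0.071], [-0.021, 0.199, 0.081]]
top bar 93 [-0.0605, 0.0953, 0.1087] [[-0.11, 0.09, 0.101], [-0.011, 0.103, 0.114]]
top bolt 154 [0.0867, -0.0722, 0.055] [[0.062, -0.091, 0.046], [0.109, -0.05, 0.063]]
top grip 184 [-0.0669, -0.1308, 0.051] [[-0.112, -0.154, 0.042], [-0.003, -0.105, 0.057]]
((-55.73124694824219, -126.51628112792969), (124.65111541748047, 24.437366485595703), 21.097936630249023)
top tube 348 [-0.1016, 0.0162, 0.037] [[-0.161, -0.002, 0.031], [-0.043, 0.034, 0.043]]
((-102.05534362792969, 16.164560317993164), (123.64324951171875, 36.69081497192383), 0.5721707344055176)
tray 315 ((476.98651123046875, -416.0999755859375), (209.55604553222656
[... 626 characters left out ...]
[0.0929, -0.0659, 0.0544] [[0.062, -0.088, 0.046], [0.11, -0.047, 0.06]]
scene grip 172 [-0.0526, -0.1211, 0.0502] [[-0.112, -0.146, 0.041], [-0.002, -0.099, 0.055]]
((-57.7762451171875, -123.96516418457031), (125.19720458984375, 24.60455894470215), 21.380455017089844)
scene tube 283 [-0.0902, 0.0212, 0.0368] [[-0.145, 0.0, 0.031], [-0.04, 0.04, 0.04]]
((-97.81153106689453, 19.896055221557617), (117.88916778564453, 40.981727600097656), 0.7560381889343262)
tray 387 ((477.8413391113281, -411.2675476074219), (216.20208740234375, 136.04525756835938), 11.872978210449219) [ 0.4810118  -0.40841462  0.0272038 ]
can 222 [0.43201587 0.03350325 0.13663727] [[0.405, 0.009, 0.121], [0.452, 0.056, 0.144]]
```

```bash
cat >> h.py <<'E'
Rn=R.from_matrix(np.stack([-Z,-Xp,Y],1))   # tool x=-Z, y=-Xp, z=Y
def down(a): # tool down, tool y at world angle a
    y=np.array([np.cos(a),np.sin(a),0]); x=np.array([0,0,-1.]); return R.from_matrix(np.stack([x,y,np.cross(x,y)],1))
def row(p,r,p0=None,r0=None):
    if p0 is None: p0,r0=pose()
    rv=(r0.inv()*r).as_rotvec(); sh=r0.inv().apply(np.asarray(p)-p0); return np.round(rv,3).tolist()+np.round(sh,4).tolist()
def st():
    s=env.get_state(); p,r=pose(s); print("t",round(s["clock"],2),"tcp",p.round(4),"plate",toP(p).round(4),"roterr n",np.degrees((Rn.inv()*r).as_rotvec()).round(1),"F",np.round(s["wrist_force"],1),"Fplate",(np.array(s["wrist_force"])@A).round(1),"gap",round(s["finger_gap"],4),"q",np.round(s["joint_pos"],2))
E
python3 - <<'E'
from h import *
st()
print("bar",toW([-.055,.097,.109]),"tube",toW([-.1,.018,.02]),"bolt",toW([.09,-.069,.042]),"rail",toW([.02,0,.155]),"hinge",toW([-.051,.153,.052]))
can=[.428,.03,.14]; print("can top P",toP(can))
print("rows from now:")
p=np.array([.35,-.45,.38]); print(row(p,down(2.0)))
p=toW([-.055,.09,.30]);print(p,row(p,Rn))
E
```

```text
t 1.3 tcp [ 0.1862 -0.5441  0.2423] plate [-0.3191 -0.6577  0.3209] roterr n [152.5  40.9   8.2] F [0.3 0.4 0.2] Fplate [0.3 0.4 0.1] gap 0.0851 q [-1.38  0.31  0.05  1.3   0.    1.43]
bar [0.56950642 0.18715321 0.19089894] tube [0.56985659 0.10796075 0.09132268] bolt [0.7173826  0.01110471 0.20537523] rail [0.6050244  0.08761711 0.26823611] hinge [0.60506466 0.24094275 0.14353549]
can top P [-0.19383396 -0.06907169  0.13038279]
rows from now:
[-1.67, 0.0, 0.0, -0.1377, 0.1854, -0.036]
[0.47375307 0.18641419 0.35630979] [-2.662, -0.713, -0.143, -0.1141, 0.5086, -0.598]
```

Emit:
step_arm --moves '[[[-0.6,0,0,-0.1,0.05,0,0.35],[-1.67,0,0,-0.15,0.18,-0.05,0.35],[-1.67,0,0,-0.15,0.18,-0.05,0.35],[-1.67,0,0,-0.15,0.18,-0.05,0.35],[-1.67,0,0,-0.15,0.18,-0.05,0.35],[-1.67,0,0,-0.15,0.18,-0.05,0.35],[-1.67,0,0,-0.15,0.18,-0.05,0.35],[-1.67,0,0,-0.15,0.18,-0.05,0.35],[-1.67,0,0,-0.15,0.18,-0.05,0.35],[-1.67,0,0,-0.15,0.18,-0.05,0.35],[-1.67,0,0,-0.15,0.18,-0.05,0.35],[-1.67,0,0,-0.15,0.18,-0.05,0.35]]]'

```text
clock: 2.5
tcp_pos: [0.3403, -0.4384, 0.3923]
orientation: [0.691, -0.151, 0.691, 0.151]
wrist_force: [-0.5, 0.0, -0.8]
finger_gap: 0.0299
```

Run:
```python
from h import *
st()
p=toW([-.07,.06,.30]);print(p,row(p,Rn))
```

```text
t 2.5 tcp [ 0.3403 -0.4384  0.3923] plate [-0.1169 -0.5422  0.3773] roterr n [60.1 16.1 27. ] F [-0.5  0.  -0.8] Fplate [-0.8 -0.  -0.5] gap 0.0299 q [-1.06  0.29  0.37  1.66 -0.    0.09]
[0.45882841 0.15732804 0.34880979] [-1.049, -0.281, -0.472, 0.0435, 0.492, 0.3563]
```

Emit:
step_arm --moves '[[[-1.05,-0.28,-0.47,0.0435,0.492,0.356,0.35],[-1.05,-0.28,-0.47,0.0435,0.492,0.356,0.35],[-1.05,-0.28,-0.47,0.0435,0.492,0.356,0.35],[-1.05,-0.28,-0.47,0.0435,0.492,0.356,0.35],[-1.05,-0.28,-0.47,0.0435,0.492,0.356,0.35],[-1.05,-0.28,-0.47,0.0435,0.492,0.356,0.35],[-1.05,-0.28,-0.47,0.0435,0.492,0.356,0.35],[-1.05,-0.28,-0.47,0.0435,0.492,0.356,0.35],[-1.05,-0.28,-0.47,0.0435,0.492,0.356,0.35],[-1.05,-0.28,-0.47,0.0435,0.492,0.356,0.35],[-1.05,-0.28,-0.47,0.0435,0.492,0.356,0.35],[-1.05,-0.28,-0.47,0.0435,0.492,0.356,0.35]]]'

```text
clock: 3.7
tcp_pos: [0.4562, 0.1498, 0.3503]
orientation: [0.625, -0.6, 0.373, 0.333]
wrist_force: [0.8, -0.2, -0.1]
finger_gap: 0.0301
```

```bash
cat >> h.py <<'E'
def wrist(tag,things=()):
    p0,r0=pose(); p,d=env.read_camera("wrist"); c=env.get_calibration("wrist"); K=c["mtx"]; T=c["T_tool_cam"]
    v,u=np.mgrid[:400,:640]; P=np.stack([(u-K[0,2])/K[0,0]*d,(v-K[1,2])/K[1,1]*d,d,np.ones_like(d)],-1)@T.T
    W=r0.apply(P[...,:3].reshape(-1,3)).reshape(400,640,3)+p0
    cv2.imwrite(f"pics/{tag}.png",p[:,:,::-1]); np.savez(f"pics/{tag}.npz",p=p,d=d,W=W)
    Q=toP(W)
    for t in things:
        for x in env.silhouettes("wrist",t)[:3]:
            m=x["mask"]&(d>0); print(t,np.round(x["uv"]).tolist(),round(x["confidence"],2),m.sum(),"plate med",np.median(Q[m],0).round(4),"2-98",np.percentile(Q[m],[2,98],axis=0).round(3).tolist())
    return p,d,W,Q
E
python3 - <<'E'
from h import *
st()
wrist("w1",["bail_bar","offcut_mid","wrench_grip","pot_lid","rail_mid"]); st()
E
```

```text
t 3.7 tcp [0.4562 0.1498 0.3503] plate [-0.0711  0.0524  0.3024] roterr n [ 0.1 -0.  -0. ] F [ 0.8 -0.2 -0.1] Fplate [ 0.7 -0.1 -0.5] gap 0.0301 q [ 0.24 -0.27 -0.43  0.91 -0.15  0.27]
bail_bar [366.0, 174.0] 0.71 1533 plate med [-0.0653  0.0982  0.1068] 2-98 [[-0.114, 0.091, 0.057], [0.006, 0.145, 0.11]]
offcut_mid [291.0, 125.0] 0.98 3670 plate med [-0.1064  0.0188  0.0352] 2-98 [[-0.16, -0.001, 0.013], [-0.045, 0.038, 0.037]]
offcut_mid [537.0, 129.0] 0.62 3642 plate med [-0.0903  0.3697 -0.0569] 2-98 [[-0.115, 0.315, -0.093], [-0.059, 0.431, -0.043]]
wrench_grip [176.0, 172.0] 0.58 3306 plate med [-0.052  -0.1191  0.048 ] 2-98 [[-0.113, -0.151, -0.005], [0.091, -0.069, 0.057]]
pot_lid [401.0, 171.0] 0.61 9708 plate med [-0.0567  0.1444  0.0738] 2-98 [[-0.111, 0.093, 0.005], [0.001, 0.203, 0.121]]
pot_lid [171.0, 170.0] 0.59 3249 plate med [-0.053  -0.1191  0.0482] 2-98 [[-0.113, -0.15, -0.004], [0.092, -0.068, 0.057]]
rail_mid [252.0, 168.0] 0.92 81130 plate med [-0.0487 -0.036  -0.0046] 2-98 [[-0.195, -0.248, -0.044], [0.15, 0.253, 0.157]]
rail_mid [179.0, 178.0] 0.49 3536 plate med [-0.0436 -0.1143  0.0484] 2-98 [[-0.112, -0.147, 0.03], [0.1, -0.06, 0.057]]
t 4.0 tcp [0.4564 0.1469 0.3494] plate [-0.0712  0.0494  0.3013] roterr n [0.1 0.  0.1] F [ 0.9  0.8 -0.1] Fplate [ 0.7  0.9 -0.5] gap 0.0301 q [ 0.23 -0.27 -0.43  0.91 -0.15  0.26]
```

View pics/w1.png

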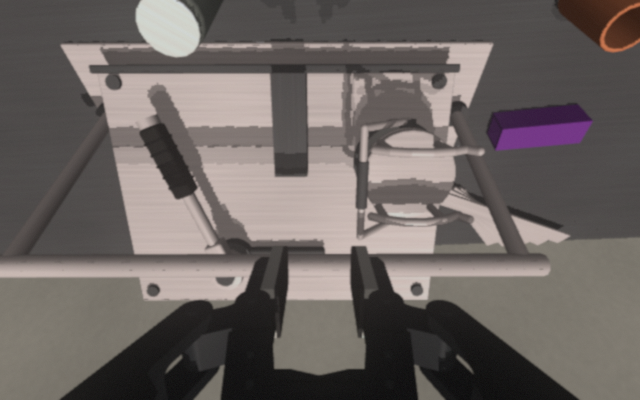

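```bash
sed -i 's/-0.2217/-0.2247/' h.py
python3 - <<'E'
from h import *
st()
for q in ([-.06,.0975,.17],[-.06,.0975,.101]):
    print(row(toW(q),Rn))
E
```

```text
t 4.0 tcp [0.4564 0.1469 0.3494] plate [-0.0712  0.0494  0.3043] roterr n [0.1 0.  0.1] F [ 0.9  0.8 -0.1] Fplate [ 0.7  0.9 -0.5] gap 0.0301 q [ 0.23 -0.27 -0.43  0.91 -0.15  0.26]
[-0.001, -0.001, -0.002, 0.1343, -0.0115, 0.0482]
[-0.001, -0.001, -0.002, 0.2033, -0.0116, 0.0482]
```

Emit:
step_arm --moves '[[[0,0,0,0.05,-0.0115,0.048,0.35],[0,0,0,0.09,-0.0115,0.048,0.35],[0,0,0,0.13,-0.0115,0.048,0.35],[0,0,0,0.15,-0.0115,0.048,0.35],[0,0,0,0.15,-0.0115,0.048,0.35],[0,0,0,0.15,-0.0115,0.048,0.35]]]'

```text
clock: 4.6
tcp_pos: [0.5446, 0.1869, 0.2256]
orientation: [0.624, -0.599, 0.376, 0.332]
wrist_force: [0.2, -0.6, 0.4]
finger_gap: 0.03
```

Run:
```python
from h import *
st()
wrist("w2",["bail_bar"]); st()
```

```text
t 4.6 tcp [0.5446 0.1869 0.2256] plate [-0.0592  0.0951  0.1545] roterr n [0.3 0.2 0.1] F [ 0.2 -0.6  0.4] Fplate [ 0.4 -0.6  0.2] gap 0.03 q [ 0.28 -0.02 -0.53  0.57 -0.17  0.3 ]
bail_bar [326.0, 218.0] 0.71 4652 plate med [-0.0695  0.0986  0.1097] 2-98 [[-0.115, 0.091, -0.002], [0.023, 0.146, 0.113]]
t 4.7 tcp [0.545  0.1881 0.2274] plate [-0.0579  0.0964  0.1559] roterr n [ 0.2  0.  -0. ] F [ 0.9  1.1 -0.2] Fplate [ 0.6  1.1 -0.6] gap 0.03 q [ 0.28 -0.02 -0.53  0.57 -0.17  0.3 ]
```

View pics/w2.png

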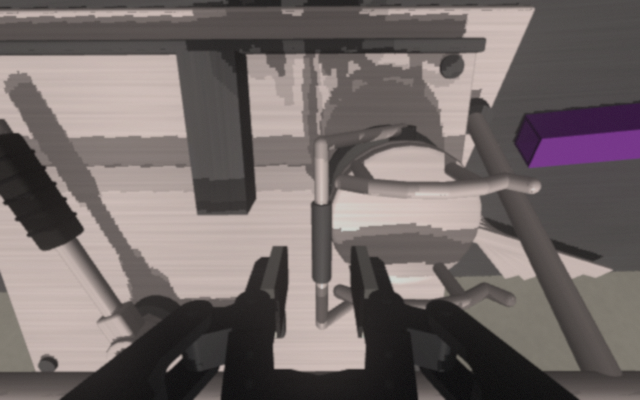

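Emit:
step_arm --moves '[[[0,0,0,0.02,0.001,0.001,0.35],[0,0,0,0.04,0.001,0.001,0.35],[0,0,0,0.055,0.001,0.001,0.35],[0,0,0,0.055,0.001,0.001,0.25],[0,0,0,0.055,0.001,0.001,0.2],[0,0,0,0.055,0.001,0.001,0.2]]]'

```text
clock: 5.3
tcp_pos: [0.5722, 0.1876, 0.1814]
orientation: [0.625, -0.6, 0.373, 0.331]
wrist_force: [0.8, 0.8, -0.4]
finger_gap: 0.0169
```

Run:
```python
from h import *
st()
wrist("w3",["bail_bar"]); st()
p0,r0=pose(); h=np.array([-.06,.1535,.052-.008])
for a in np.arange(0,1.49,.12).tolist()+[1.48]:
    b=a+np.pi/4; q=h+.08*np.array([0,-np.cos(b),np.sin(b)]); print(round(a,2),row(toW(q),Rn,p0,r0)[3:])
```

```text
t 5.3 tcp [0.5722 0.1876 0.1814] plate [-0.0574  0.0976  0.1024] roterr n [ 0.2  0.  -0.2] F [ 0.8  0.8 -0.4] Fplate [ 0.5  0.9 -0.7] gap 0.0169 q [ 0.26  0.06 -0.57  0.44 -0.16  0.29]
bail_bar [319.0, 240.0] 0.59 6922 plate med [-0.0809  0.0986  0.1099] 2-98 [[-0.115, 0.092, 0.058], [-0.011, 0.146, 0.113]]
t 5.4 tcp [0.5721 0.1876 0.181 ] plate [-0.0577  0.0976  0.1021] roterr n [ 0.2  0.  -0.2] F [ 1.1 -0.   0.6] Fplate [ 1.3  0.1 -0. ] gap 0.0169 q [ 0.26  0.06 -0.57  0.44 -0.16  0.29]
0.0 [0.0016, 0.0023, -0.0007]
0.12 [-0.0048, 0.0023, 0.0065]
0.24 [-0.0103, 0.0023, 0.0144]
0.36 [-0.0147, 0.0023, 0.0229]
0.48 [-0.0182, 0.0023, 0.0318]
0.6 [-0.0205, 0.0024, 0.0412]
0.72 [-0.0217, 0.0024, 0.0507]
0.84 [-0.0218, 0.0024, 0.0603]
0.96 [-0.0207, 0.0025, 0.0698]
1.08 [-0.0184, 0.0025, 0.0791]
1.2 [-0.0151, 0.0026, 0.0881]
1.32 [-0.0107, 0.0026, 0.0967]
1.44 [-0.0054, 0.0027, 0.1046]
1.48 [-0.0034, 0.0027, 0.1071]
```

View pics/w3.png

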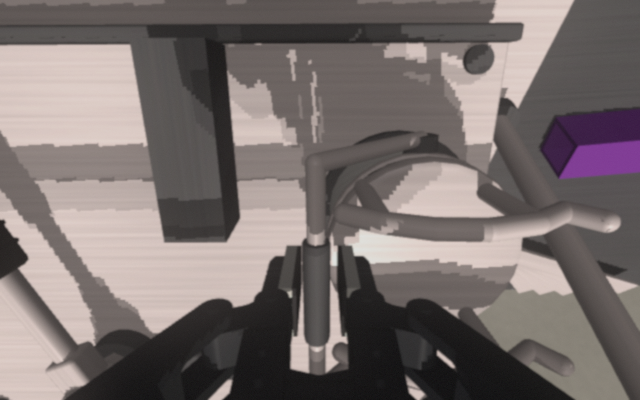

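Emit:
step_arm --moves '[[[0,0,0,-0.004,0.001,0.0065,0.2],[0,0,0,-0.01,0.001,0.0145,0.2],[0,0,0,-0.0145,0.001,0.023,0.2],[0,0,0,-0.018,0.001,0.032,0.2],[0,0,0,-0.02,0.001,0.041,0.2],[0,0,0,-0.021,0.001,0.05,0.2],[0,0,0,-0.021,0.001,0.055,0.2],[0,0,0,-0.021,0.001,0.055,0.2]]]'

```text
clock: 6.2
tcp_pos: [0.5647, 0.2443, 0.1989]
orientation: [0.625, -0.6, 0.373, 0.332]
wrist_force: [0.3, -2.1, 0.9]
finger_gap: 0.0171
```

Run:
```python
from h import *
st()
wrist("w4",["bail_bar"]); st()
p0,r0=pose(); h=np.array([-.06,.1535,.052-.008])
for a in np.arange(.72,1.49,.12).tolist()+[1.48]:
    b=a+np.pi/4; q=h+.08*np.array([0,-np.cos(b),np.sin(b)]); print(round(a,2),row(toW(q),Rn,p0,r0)[3:])
```

```text
t 6.2 tcp [0.5647 0.2443 0.1989] plate [-0.0584  0.1537  0.1233] roterr n [ 0.2 -0.1 -0.2] F [ 0.3 -2.1  0.9] Fplate [ 0.9 -2.   0.5] gap 0.0171 q [ 0.38  0.09 -0.49  0.51 -0.22  0.39]
bail_bar [311.0, 262.0] 0.8 5481 plate med [-0.0733  0.1517  0.1339] 2-98 [[-0.115, 0.146, 0.076], [-0.017, 0.157, 0.137]]
t 6.3 tcp [0.5645 0.2435 0.1986] plate [-0.0586  0.1529  0.123 ] roterr n [ 0.2 -0.  -0.2] F [ 0.5 -1.8  0.5] Fplate [ 0.8 -1.8  0.1] gap 0.0169 q [ 0.38  0.09 -0.49  0.51 -0.22  0.39]
0.72 [-0.0008, 0.0014, -0.0047]
0.84 [-0.0009, 0.0014, 0.0049]
0.96 [0.0002, 0.0014, 0.0144]
1.08 [0.0025, 0.0015, 0.0238]
1.2 [0.0058, 0.0015, 0.0328]
1.32 [0.0102, 0.0016, 0.0413]
1.44 [0.0156, 0.0016, 0.0493]
1.48 [0.0176, 0.0016, 0.0517]
```

View pics/w4.png

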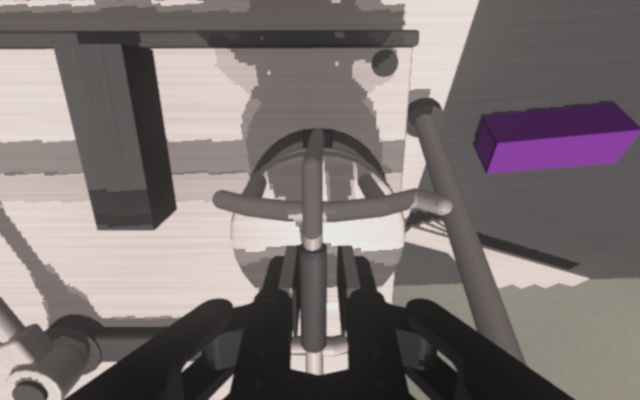

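Emit:
step_arm --moves '[[[0,0,0,-0.001,0.001,0.006,0.2],[0,0,0,0,0.001,0.0145,0.2],[0,0,0,0.0025,0.001,0.024,0.2],[0,0,0,0.006,0.001,0.033,0.2],[0,0,0,0.01,0.001,0.0415,0.2],[0,0,0,0.0155,0.001,0.05,0.2],[0,0,0,0.0165,0.001,0.054,0.2],[0,0,0,0.0165,0.001,0.054,0.2]]]'

```text
clock: 7.1
tcp_pos: [0.5754, 0.2967, 0.1831]
orientation: [0.625, -0.6, 0.374, 0.332]
wrist_force: [0.2, -1.3, -1.1]
finger_gap: 0.0167
```

Run:
```python
from h import *
st()
wrist("w5",["bail_bar"]); st()
```

```text
t 7.1 tcp [0.5754 0.2967 0.1831] plate [-0.0601  0.2067  0.1059] roterr n [ 0.2  0.1 -0.1] F [ 0.2 -1.3 -1.1] Fplate [-0.3 -1.3 -1.1] gap 0.0167 q [ 0.47  0.18 -0.42  0.51 -0.26  0.47]
bail_bar [310.0, 245.0] 0.71 6272 plate med [-0.0792  0.203   0.1151] 2-98 [[-0.115, 0.161, 0.063], [-0.02, 0.21, 0.118]]
t 7.2 tcp [0.5754 0.2967 0.1834] plate [-0.0599  0.2067  0.1062] roterr n [ 0.2  0.  -0.1] F [-0.  -1.2 -0.5] Fplate [-0.2 -1.2 -0.4] gap 0.0171 q [ 0.47  0.17 -0.42  0.51 -0.26  0.47]
```

View pics/w5.png

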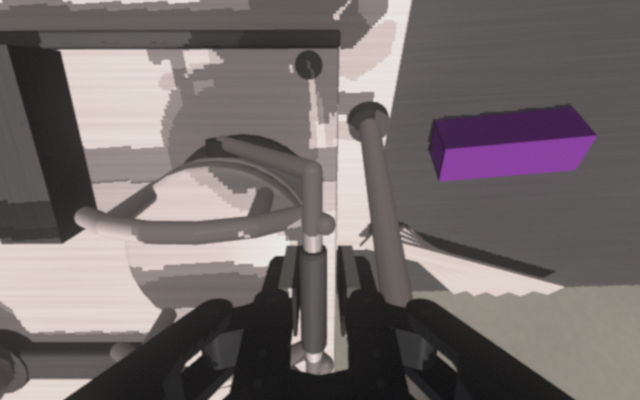

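Emit:
step_arm --moves '[[[0,0,0,0.003,0,0.002,0.2],[0,0,0,0.004,0,0.004,0.2],[0,0,0,0.004,0,0.004,0.2]]]'

```text
clock: 7.5
tcp_pos: [0.5774, 0.2969, 0.1803]
orientation: [0.624, -0.601, 0.376, 0.329]
wrist_force: [-4.2, -11.9, 5.6]
finger_gap: 0.0171
```

Run:
```python
from h import *
st()
```

```text
t 7.5 tcp [0.5774 0.2969 0.1803] plate [-0.0597  0.207   0.1024] roterr n [ 0.3  0.5 -0.2] F [ -4.2 -11.9   5.6] Fplate [ -0.1 -12.1   6.5] gap 0.0171 q [ 0.47  0.18 -0.42  0.51 -0.27  0.48]
```

Run:
```python
from h import *
for q in ([-.06,.202,.105],[-.06,.202,.19],[-.1,.018,.19]): print(row(toW(q),Rn))
```

```text
[-0.005, -0.008, 0.003, -0.0026, 0.0003, -0.005]
[-0.005, -0.008, 0.003, -0.0876, 0.0, -0.0057]
[-0.005, -0.008, 0.003, -0.0861, 0.0392, -0.1899]
```

Emit:
step_arm --moves '[[[0,0,0,-0.003,0,-0.005,0.3],[0,0,0,-0.003,0,-0.005,0.35],[0,0,0,-0.03,0,-0.005,0.35],[0,0,0,-0.06,0,-0.006,0.35],[0,0,0,-0.087,0.002,-0.012,0.35],[0,0,0,-0.087,0.02,-0.06,0.6],[0,0,0,-0.087,0.035,-0.11,0.8],[0,0,0,-0.087,0.039,-0.16,0.8],[0,0,0,-0.087,0.039,-0.19,0.8],[0,0,0,-0.087,0.039,-0.19,0.8],[0,0,0,-0.087,0.039,-0.19,0.8]]]'

```text
clock: 8.6
tcp_pos: [0.4867, 0.1129, 0.2376]
orientation: [0.625, -0.601, 0.376, 0.328]
wrist_force: [-0.4, 0.4, -0.6]
finger_gap: 0.0682
```

Run:
```python
from h import *
st()
wrist("w6",["bail_bar","offcut_mid","wrench_grip"]); st()
```

```text
t 8.6 tcp [0.4867 0.1129 0.2376] plate [-0.099   0.0175  0.1913] roterr n [ 0.4  0.5 -0.3] F [-0.4  0.4 -0.6] Fplate [-0.7  0.4 -0.2] gap 0.0682 q [ 0.13 -0.21 -0.67  0.59 -0.11  0.18]
bail_bar [576.0, 248.0] 0.66 4716 plate med [-0.0701  0.2     0.1122] 2-98 [[-0.115, 0.158, -0.128], [0.009, 0.405, 0.118]]
bail_bar [285.0, 182.0] 0.18 107008 plate med [-0.0864 -0.0224 -0.0017] 2-98 [[-0.196, -0.247, -0.033], [0.135, 0.25, 0.155]]
offcut_mid [603.0, 162.0] 0.77 3467 plate med [-0.0898  0.3421 -0.0574] 2-98 [[-0.112, 0.314, -0.092], [-0.061, 0.385, -0.043]]
offcut_mid [319.0, 169.0] 0.72 6337 plate med [-0.1098  0.0181  0.0382] 2-98 [[-0.162, -0.001, 0.002], [-0.045, 0.037, 0.04]]
wrench_grip [163.0, 220.0] 0.86 4756 plate med [-0.0653 -0.1229  0.0519] 2-98 [[-0.114, -0.15, 0.028], [0.08, -0.064, 0.06]]
t 8.8 tcp [0.4866 0.1146 0.2369] plate [-0.0995  0.0192  0.1909] roterr n [ 0.2  0.4 -0.2] F [ 0.2  0.1 -0.8] Fplate [-0.3  0.1 -0.8] gap 0.0686 q [ 0.13 -0.21 -0.66  0.59 -0.11  0.17]
```

View pics/w6.png

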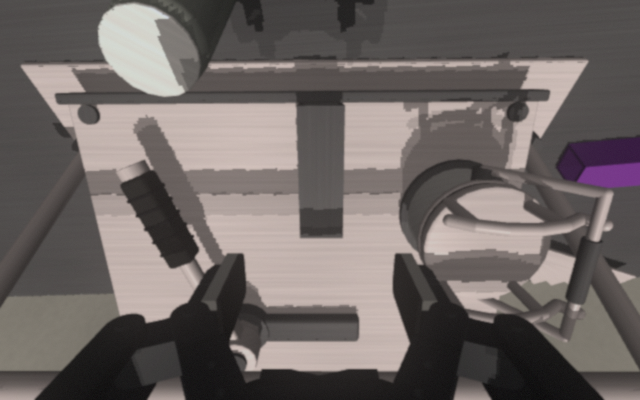

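Run:
```python
from h import *
for q in ([-.102,.018,.06],[-.102,.018,.018]): print(row(toW(q),Rn))
```

```text
[-0.003, -0.007, 0.003, 0.1309, 0.0029, -0.0003]
[-0.003, -0.007, 0.003, 0.1729, 0.003, 0.0]
```

Emit:
step_arm --moves '[[[-0.003,-0.007,0.003,0.04,0.003,0,0.8],[-0.003,-0.007,0.003,0.085,0.003,0,0.8],[-0.003,-0.007,0.003,0.12,0.003,0,0.8],[-0.003,-0.007,0.003,0.15,0.003,0,0.8],[-0.003,-0.007,0.003,0.172,0.003,0,0.8],[-0.003,-0.007,0.003,0.172,0.003,0,0.8],[-0.003,-0.007,0.003,0.172,0.003,0,0.8]]]'

```text
clock: 9.5
tcp_pos: [0.5697, 0.1089, 0.086]
orientation: [0.623, -0.6, 0.374, 0.334]
wrist_force: [-0.3, -0.4, -0.3]
finger_gap: 0.0683
```

Run:
```python
from h import *
wrist("w7",[]); st()
```

```text
t 9.55 tcp [0.5701 0.1088 0.0871] plate [-0.1019  0.0189  0.0192] roterr n [-0.1 -0.   0. ] F [-0.  -0.   0.2] Fplate [ 0.1 -0.   0.2] gap 0.0685 q [ 0.09  0.13 -0.77  0.15 -0.08  0.13]
```

View pics/w7.png

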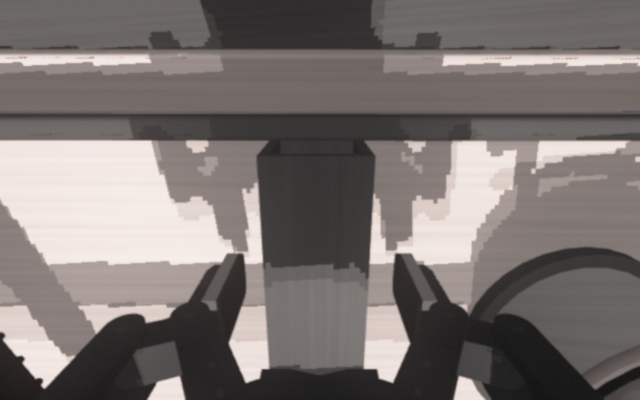

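Tube centred between the fingers (cols 258–372, fingers at 240 and 400). Closing.

Emit:
step_arm --moves '[[[0,0,0,0,0,0,0.4],[0,0,0,0,0,0,0.4],[0,0,0,0,0,0,0.4],[0,0,0,0,0,0,0.4],[0,0,0,-0.015,0,0,0.4],[0,0,0,-0.04,0,0,0.4],[0,0,0,-0.04,0,0,0.4]]]' --force 60

```text
clock: 10.25
tcp_pos: [0.5497, 0.1104, 0.124]
orientation: [0.624, -0.601, 0.372, 0.333]
wrist_force: [0.6, 0.2, -4.2]
finger_gap: 0.0392
```

Run:
```python
from h import *
wrist("w8",[]); st()
```

```text
t 10.3 tcp [0.55   0.1103 0.1231] plate [-0.1015  0.019   0.0605] roterr n [-0.1 -0.1 -0.1] F [-0.2 -0.5 -4.4] Fplate [-2.3 -0.5 -3.7] gap 0.0391 q [ 0.1   0.04 -0.76  0.25 -0.08  0.14]
```

View pics/w8.png

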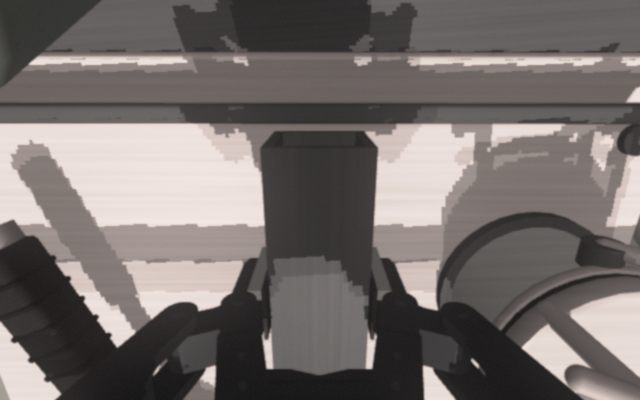

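Run:
```python
from h import *
p=toW([-.102,.019,.28]); print(p,row(p,Rn))
D=down(np.pi+np.radians(12.4))
print(row([.43,-.2,.36],R.from_rotvec((D*Rn.inv()).as_rotvec()*.6)*Rn)); print(row([.4775,-.414,.25],D))
```

```text
[0.43996878 0.11747619 0.3128912 ] [0.001, 0.001, 0.002, -0.2195, 0.0001, 0.0003]
[-0.164, -0.043, 0.314, -0.2553, -0.0325, -0.3172]
[-0.274, -0.073, 0.522, -0.1296, -0.0302, -0.5278]
```

Emit:
step_arm --moves '[[[0,0,0,-0.04,0,0,0.3],[0,0,0,-0.09,0,0,0.3],[0,0,0,-0.14,0,0,0.3],[0,0,0,-0.19,0,0,0.3],[0,0,0,-0.23,-0.005,-0.025,0.3],[-0.02,-0.005,0.04,-0.25,-0.015,-0.065,0.3],[-0.05,-0.01,0.1,-0.255,-0.025,-0.11,0.3],[-0.08,-0.02,0.15,-0.255,-0.03,-0.155,0.3],[-0.1,-0.025,0.2,-0.255,-0.03,-0.2,0.3],[-0.13,-0.035,0.25,-0.255,-0.03,-0.245,0.3],[-0.15,-0.04,0.29,-0.255,-0.03,-0.285,0.3],[-0.164,-0.043,0.314,-0.255,-0.03,-0.317,0.3]]]'

```text
clock: 11.5
tcp_pos: [0.428, -0.2029, 0.3571]
orientation: [-0.521, 0.576, -0.421, -0.469]
wrist_force: [0.9, 0.6, -3.8]
finger_gap: 0.0395
```

Run:
```python
from h import *
st()
D=down(np.pi+np.radians(12.4))
print(row([.4775,-.414,.2],D))
```

```text
t 11.5 tcp [ 0.428  -0.2029  0.3571] plate [-0.0721 -0.3015  0.3138] roterr n [-9.4 -2.5 18. ] F [ 0.9  0.6 -3.8] Fplate [-1.1  0.7 -3.7] gap 0.0395 q [-0.7  -0.04 -0.11  1.35  0.14 -0.79]
[-0.112, -0.029, 0.205, 0.1631, 0.006, -0.2123]
```

Emit:
step_arm --moves '[[[-0.02,-0.005,0.04,0.02,0.001,-0.04,0.3],[-0.05,-0.01,0.09,0.05,0.002,-0.08,0.3],[-0.08,-0.02,0.14,0.08,0.003,-0.12,0.3],[-0.11,-0.029,0.19,0.11,0.005,-0.16,0.3],[-0.112,-0.029,0.205,0.14,0.006,-0.2,0.3],[-0.112,-0.029,0.205,0.163,0.006,-0.212,0.3],[-0.112,-0.029,0.205,0.163,0.006,-0.212,0.3],[-0.112,-0.029,0.205,0.163,0.006,-0.212,0.3]]]'

```text
clock: 12.3
tcp_pos: [0.4769, -0.4132, 0.1983]
orientation: [0.443, -0.55, 0.443, 0.552]
wrist_force: [-0.0, 0.6, -3.1]
finger_gap: 0.0393
```

Run:
```python
from h import *
st()
p,d,W,Q=wrist("w9",["tray_in"])
k=(d>0)&(W[...,2]>.022)&(W[...,2]<.036)&(W[...,0]>.33)&(W[...,0]<.62)&(W[...,1]>-.55)&(W[...,1]<-.28)
print(k.sum(),cv2.minAreaRect((W[k][:,:2]*1000).astype(np.float32)))
D=down(np.pi+np.radians(12.4))
print(row([.4775,-.414,.08],D))
print(row([.4775,-.414,.028],D))
```

```text
t 12.3 tcp [ 0.4769 -0.4132  0.1983] plate [-0.0973 -0.5082  0.145 ] roterr n [-15.7  -4.4  29.9] F [-0.   0.6 -3.1] Fplate [-1.6  0.6 -2.6] gap 0.0393 q [-0.84  0.44  0.12  1.26  0.   -1.06]
tray_in [313.0, 106.0] 0.83 14855 plate med [-0.2459 -0.5329  0.0087] 2-98 [[-0.283, -0.592, -0.051], [-0.122, -0.437, 0.051]]
3556 ((468.9513244628906, -416.5260925292969), (191.1747589111328, 130.52105712890625), 12.990647315979004)
[0.001, -0.001, 0.001, 0.1212, 0.0005, -0.0005]
[0.001, -0.001, 0.001, 0.1732, 0.0005, -0.0004]
```

View pics/w9.png

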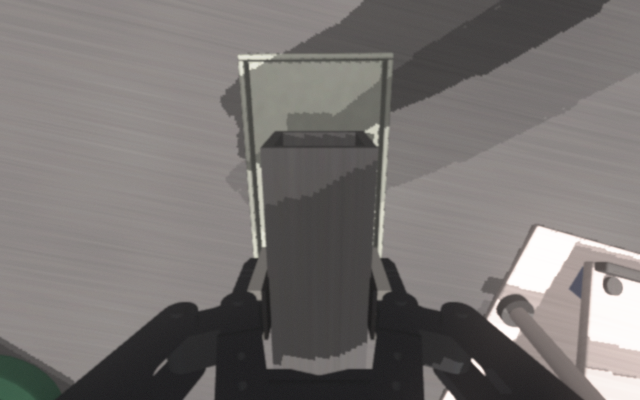

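Emit:
step_arm --moves '[[[0,0,0,0.045,0,0,0.3],[0,0,0,0.085,0,0,0.3],[0,0,0,0.12,0,0,0.3],[0,0,0,0.145,0,0,0.3],[0,0,0,0.16,0,0,0.3],[0,0,0,0.169,0,0,0.3],[0,0,0,0.169,0,0,0.3]]]'

```text
clock: 13.1
tcp_pos: [0.4781, -0.4129, 0.0327]
orientation: [-0.443, 0.552, -0.443, -0.551]
wrist_force: [0.1, 0.5, -3.2]
finger_gap: 0.0393
```

Run:
```python
from h import *
st(); print(row([.4775,-.414,.026],down(np.pi+np.radians(12.4))))
```

```text
t 13.1 tcp [ 0.4781 -0.4129  0.0327] plate [-0.1791 -0.5077  0.001 ] roterr n [-15.9  -4.2  29.7] F [ 0.1  0.5 -3.2] Fplate [-1.5  0.5 -2.8] gap 0.0393 q [-0.84  0.55 -0.12  0.89  0.   -1.06]
[0.002, -0.002, 0.001, 0.0067, 0.0008, -0.001]
```

Emit:
step_arm --moves '[[[0,0,0,0.005,0,0,0.3],[0,0,0,0.006,0,0,0.3],[0,0,0,0.006,0,0,0.3]]]'

```text
clock: 13.4
tcp_pos: [0.4785, -0.4133, 0.0276]
orientation: [-0.443, 0.553, -0.443, -0.55]
wrist_force: [-0.4, 0.4, -4.4]
finger_gap: 0.039
```

Run:
```python
from h import *
st()
```

```text
t 13.4 tcp [ 0.4785 -0.4133  0.0276] plate [-0.1813 -0.5081 -0.0036] roterr n [-15.9  -4.1  29.7] F [-0.4  0.4 -4.4] Fplate [-2.6  0.4 -3.6] gap 0.039 q [-0.84  0.56 -0.13  0.88  0.   -1.06]
```

Emit:
step_arm --moves '[[[0,0,0,0.003,0,0,0.3],[0,0,0,0.003,0,0,0.3],[0,0,0,0.003,0,0,0.3]]]'

```text
clock: 13.7
tcp_pos: [0.4789, -0.4137, 0.026]
orientation: [-0.443, 0.553, -0.443, -0.55]
wrist_force: [-2.6, 1.5, 5.3]
finger_gap: 0.039
```

Run:
```python
from h import *
st()
```

```text
t 13.7 tcp [ 0.4789 -0.4137  0.026 ] plate [-0.1817 -0.5085 -0.0052] roterr n [-15.9  -4.   29.6] F [-2.6  1.5  5.3] Fplate [0.3 1.4 5.9] gap 0.039 q [-0.84  0.56 -0.13  0.88  0.   -1.06]
```

Emit:
step_arm --moves '[[[0,0,0,-0.001,0,0,0.6],[0,0,0,-0.001,0,0,0.6],[0,0,0,-0.001,0,0,0.6],[0,0,0,-0.03,0,0,0.6],[0,0,0,-0.07,0,0,0.6],[0,0,0,-0.11,0,0,0.6],[0,0,0,-0.16,0,0,0.3],[0,0,0,-0.21,0,0,0.0],[0,0,0,-0.26,0,0,0.0],[0,0,0,-0.3,0,0,0.0]]]'

```text
clock: 14.7
tcp_pos: [0.4779, -0.4128, 0.3295]
orientation: [-0.442, 0.554, -0.443, -0.548]
wrist_force: [0.5, -0.9, -0.1]
finger_gap: 0.0001
```

Run:
```python
from h import *
st()
wrist("w10",[]); p,d=env.read_camera("scene"); cv2.imwrite("pics/s10.png",p[:,:,::-1]); 
st()
```

```text
t 14.7 tcp [ 0.4779 -0.4128  0.3295] plate [-0.0309 -0.5077  0.2582] roterr n [-16.   -3.9  29.5] F [ 0.5 -0.9 -0.1] Fplate [ 0.4 -0.9 -0.4] gap 0.0001 q [-0.84  0.42  0.42  1.56  0.   -1.06]
t 14.8 tcp [ 0.4792 -0.4143  0.3334] plate [-0.0277 -0.509   0.2608] roterr n [-16.1  -3.5  29.2] F [ 0.3 -0.2  0.8] Fplate [ 0.7 -0.2  0.5] gap 0.0003 q [-0.84  0.42  0.42  1.56  0.   -1.06]
```

View pics/w10.png

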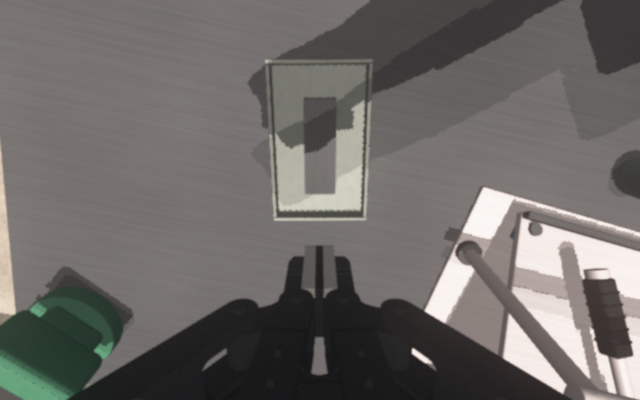

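View pics/s10.png

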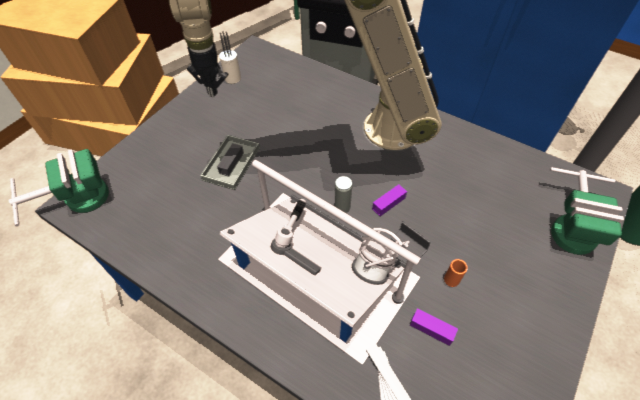

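Run:
```python
from h import *
st()
for q in ([-.055,-.167,.2],[-.055,-.167,.12],[-.055,-.167,.045]): print(toW(q),row(toW(q),Rn))
```

```text
t 14.8 tcp [ 0.4792 -0.4143  0.3334] plate [-0.0277 -0.509   0.2608] roterr n [-16.1  -3.5  29.2] F [ 0.3 -0.2  0.8] Fplate [ 0.7 -0.2  0.5] gap 0.0003 q [-0.84  0.42  0.42  1.56  0.   -1.06]
[ 0.5083342  -0.07340381  0.26710917] [0.28, 0.061, -0.509, 0.0625, -0.1017, 0.3274]
[ 0.54824856 -0.07601994  0.19782714] [0.28, 0.061, -0.509, 0.1322, -0.1394, 0.3172]
[ 0.58566827 -0.07847255  0.13287523] [0.28, 0.061, -0.509, 0.1977, -0.1749, 0.3077]
```

Emit:
step_arm --moves '[[[0.03,0.006,-0.06,0,-0.01,0.04,0],[0.07,0.015,-0.13,0,-0.03,0.08,0],[0.11,0.024,-0.2,0.005,-0.04,0.125,0],[0.15,0.03,-0.28,0.01,-0.05,0.17,0],[0.19,0.04,-0.35,0.02,-0.065,0.215,0],[0.23,0.05,-0.42,0.03,-0.08,0.26,0],[0.26,0.057,-0.48,0.045,-0.09,0.3,0],[0.28,0.061,-0.509,0.06,-0.1,0.327,0],[0.28,0.061,-0.509,0.0625,-0.1017,0.327,0],[0.28,0.061,-0.509,0.0625,-0.1017,0.327,0]]]'

```text
clock: 15.8
tcp_pos: [0.5079, -0.0728, 0.2662]
orientation: [0.623, -0.601, 0.373, 0.335]
wrist_force: [0.4, 0.3, -0.3]
finger_gap: -0.0
```

Run:
```python
from h import *
st()
p,d,W,Q=wrist("w11",["wrench_grip","bail_bar"]);st()
m=[x for x in env.silhouettes("wrist","wrench_grip")][0]["mask"]
g=Q[m&(d>0)]; g=g[(g[:,2]>.035)&(g[:,2]<.065)]; print(cv2.minAreaRect((g[:,:2]*1000).astype(np.float32)))
k=p[m].mean(1); 
for q in ([-.055,-.167,.2],[-.055,-.167,.12],[-.055,-.167,.045]): print(row(toW(q),Rn))
```

```text
t 15.8 tcp [ 0.5079 -0.0728  0.2662] plate [-0.0559 -0.1664  0.1995] roterr n [-0.1 -0.1  0.1] F [ 0.4  0.3 -0.3] Fplate [ 0.2  0.3 -0.4] gap -0.0 q [-0.39 -0.21 -0.59  0.69  0.16 -0.29]
wrench_grip [368.0, 183.0] 0.64 4301 plate med [-0.055  -0.1246  0.0524] 2-98 [[-0.113, -0.152, 0.032], [0.04, -0.086, 0.054]]
t 15.95 tcp [ 0.5094 -0.0751  0.2681] plate [-0.0535 -0.1686  0.2003] roterr n [ 0.   0.  -0.1] F [-0.1  0.6  0.5] Fplate [0.1 0.6 0.5] gap -0.0001 q [-0.39 -0.21 -0.58  0.69  0.16 -0.29]
((-33.825538635253906, -116.03036499023438), (171.11468505859375, 24.936689376831055), 21.328866958618164)
[-0.001, -0.001, 0.001, 0.0002, 0.0015, 0.0017]
[-0.001, -0.001, 0.001, 0.0802, 0.0016, 0.0018]
[-0.001, -0.001, 0.001, 0.1552, 0.0017, 0.0019]
```

View pics/w11.png

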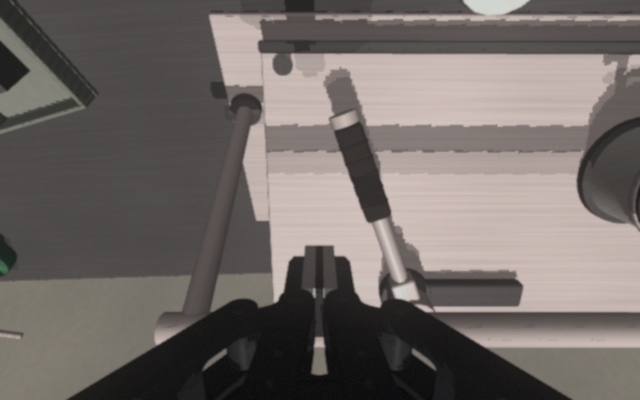

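Emit:
step_arm --moves '[[[0,0,0,0.045,0.0015,0.002,0],[0,0,0,0.085,0.0015,0.002,0],[0,0,0,0.12,0.0015,0.002,0],[0,0,0,0.145,0.0015,0.002,0],[0,0,0,0.155,0.0015,0.002,0],[0,0,0,0.155,0.0015,0.002,0]]]'

```text
clock: 16.6
tcp_pos: [0.5857, -0.0792, 0.1318]
orientation: [0.624, -0.6, 0.375, 0.333]
wrist_force: [0.0, -0.8, 0.3]
finger_gap: -0.0001
```

Run:
```python
from h import *
p,d,W,Q=wrist("w12");st()
q,d=env.read_camera("scene"); cv2.imwrite("pics/s12.png",cv2.resize(q[150:300,230:430,::-1],(800,600),interpolation=cv2.INTER_CUBIC))
```

```text
t 16.65 tcp [ 0.5859 -0.0791  0.1331] plate [-0.0547 -0.1676  0.0451] roterr n [ 0.1  0.1 -0. ] F [ 0.8 -0.5  0.5] Fplate [ 1.  -0.4 -0. ] gap 0.0003 q [-0.34  0.07 -0.69  0.3   0.13 -0.23]
```

View pics/w12.png

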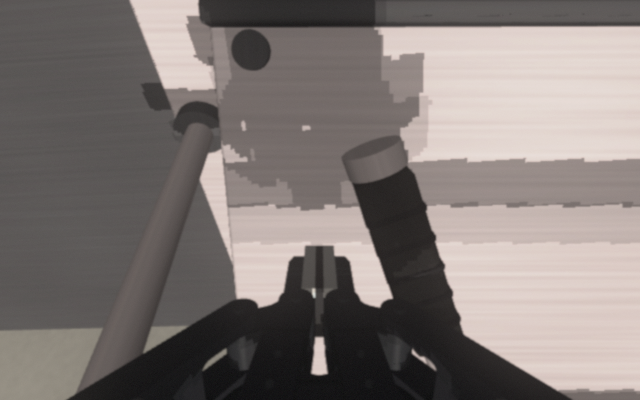

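View pics/s12.png

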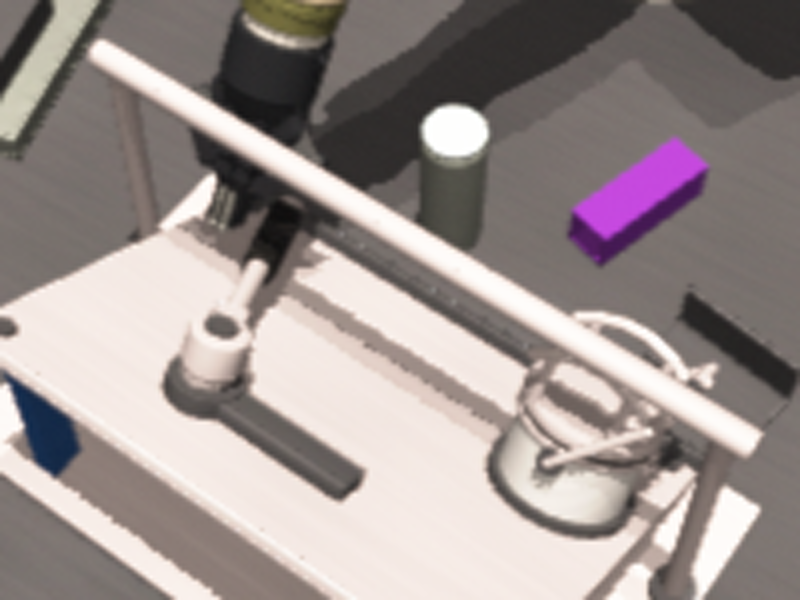

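```bash
cat >> h.py <<'E'
B=np.array([.09,-.068])
def fpose(th,Rr=.172,z=.045,off=.14):
    q=[B[0]-Rr*np.cos(th),B[1]-Rr*np.sin(th),z]; return toW(q),Rn*R.from_rotvec([-(th-off),0,0])
def fth(verbose=True):
    s=env.get_state(); p,r=pose(s); q=toP(p); v=q[:2]-B; th=np.arctan2(-v[1],-v[0]); 
    F=np.array(s["wrist_force"])@A; tan=np.array([-np.sin(th),np.cos(th)]); rad=np.array([-np.cos(th),-np.sin(th)])
    print("t",round(s["clock"],2),"theta",round(th,4),"R",np.hypot(*v).round(4),"z",q[2].round(4),"roll",(Rn.inv()*r).as_rotvec().round(3),"Ftan",round(F[:2]@tan,1),"Frad",round(F[:2]@rad,1),"Fz",round(F[2],1)); return th
def arc(ths,**k):
    p0,r0=pose()
    for t_ in ths: print(round(t_,3),row(*fpose(t_,**k),p0,r0))
E
python3 - <<'E'
from h import *
fth(); arc([.6,.56,.52,.48,.44,.40,.36,.33,.30])
E
```

```text
t 16.7 theta 0.6053 R 0.175 z 0.0458 roll [ 0.001  0.001 -0.002] Ftan 0.8 Frad -0.2 Fz -0.3
0.6 [-0.461, -0.002, 0.001, 0.0008, -0.002, 0.0025]
0.56 [-0.421, -0.002, 0.001, 0.0008, 0.0018, 0.0082]
0.52 [-0.381, -0.002, 0.001, 0.0008, 0.0053, 0.0141]
0.48 [-0.341, -0.002, 0.001, 0.0008, 0.0086, 0.0202]
0.44 [-0.301, -0.002, 0.001, 0.0007, 0.0117, 0.0263]
0.4 [-0.261, -0.002, 0.001, 0.0007, 0.0145, 0.0326]
0.36 [-0.221, -0.002, 0.001, 0.0007, 0.0171, 0.039]
0.33 [-0.191, -0.002, 0.001, 0.0007, 0.0188, 0.0438]
0.3 [-0.161, -0.002, 0.002, 0.0007, 0.0204, 0.0487]
```

Emit:
step_arm --moves '[[[-0.14,0,0,0,0,0,0],[-0.28,0,0,0,0,0.002,0],[-0.38,0,0,0,0.005,0.0105,0],[-0.36,0,0,0,0.007,0.017,0],[-0.32,0,0,0,0.01,0.023,0],[-0.28,0,0,0,0.013,0.0295,0],[-0.28,0,0,0,0.013,0.0295,0]]]'

```text
clock: 17.4
tcp_pos: [0.5772, -0.0493, 0.1296]
orientation: [-0.534, 0.683, -0.323, -0.38]
wrist_force: [-0.7, -1.4, -0.1]
finger_gap: -0.0001
```

Run:
```python
from h import *
fth(); wrist("w13"); th=fth(); arc([.38,.34,.30,.26,.22,.18,.14,.1,.07,.04,.01,-.02,-.04])
```

```text
t 17.4 theta 0.4253 R 0.1709 z 0.0473 roll [-0.279  0.004 -0.004] Ftan -1.1 Frad 1.1 Fz 0.2
t 17.45 theta 0.4253 R 0.1708 z 0.0471 roll [-0.28   0.003 -0.004] Ftan -1.0 Frad 1.4 Fz -0.1
0.38 [0.04, -0.003, 0.003, 0.0021, 0.0022, 0.0076]
0.34 [0.08, -0.003, 0.004, 0.0021, 0.0027, 0.0144]
0.3 [0.12, -0.003, 0.004, 0.002, 0.003, 0.0213]
0.26 [0.16, -0.003, 0.004, 0.002, 0.003, 0.0282]
0.22 [0.2, -0.003, 0.004, 0.002, 0.0027, 0.0351]
0.18 [0.24, -0.003, 0.004, 0.002, 0.0022, 0.0419]
0.14 [0.28, -0.003, 0.004, 0.002, 0.0014, 0.0487]
0.1 [0.32, -0.003, 0.004, 0.0019, 0.0003, 0.0555]
0.07 [0.35, -0.003, 0.004, 0.0019, -0.0007, 0.0606]
0.04 [0.38, -0.003, 0.004, 0.0019, -0.0019, 0.0656]
0.01 [0.41, -0.003, 0.004, 0.0019, -0.0032, 0.0706]
-0.02 [0.44, -0.003, 0.004, 0.0019, -0.0046, 0.0756]
-0.04 [0.46, -0.003, 0.004, 0.0019, -0.0057, 0.0788]
```

View pics/w13.png

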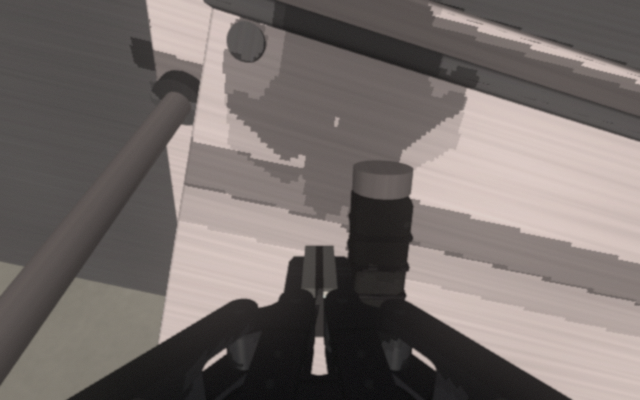

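Emit:
step_arm --moves '[[[0.04,-0.003,0.003,0.002,0.002,0.0075,0],[0.08,-0.003,0.004,0.002,0.0027,0.0145,0],[0.12,-0.003,0.004,0.002,0.003,0.0215,0],[0.16,-0.003,0.004,0.002,0.003,0.028,0],[0.2,-0.003,0.004,0.002,0.0027,0.035,0],[0.24,-0.003,0.004,0.002,0.002,0.042,0],[0.28,-0.003,0.004,0.002,0.0014,0.0487,0],[0.32,-0.003,0.004,0.002,0,0.0555,0],[0.35,-0.003,0.004,0.002,-0.0007,0.0605,0],[0.37,-0.003,0.004,0.002,-0.0015,0.064,0]]]'

```text
clock: 18.45
tcp_pos: [0.5696, 0.0125, 0.1212]
orientation: [0.65, -0.572, 0.388, 0.315]
wrist_force: [0.0, -4.4, 3.0]
finger_gap: -0.0001
```

Run:
```python
from h import *
fth(); th=fth(); arc([.05,.02,-.01,-.04,-.06,-.08,-.1])
```

```text
t 18.45 theta 0.0545 R 0.1701 z 0.0459 roll [ 0.091  0.001 -0.003] Ftan -4.5 Frad -1.5 Fz 2.4
t 18.45 theta 0.0545 R 0.1701 z 0.0459 roll [ 0.091  0.001 -0.003] Ftan -4.5 Frad -1.5 Fz 2.4
0.05 [-0.001, -0.001, 0.003, 0.0009, 0.002, 0.0005]
0.02 [0.029, -0.001, 0.003, 0.0009, 0.0027, 0.0056]
-0.01 [0.059, -0.001, 0.003, 0.0009, 0.0032, 0.0107]
-0.04 [0.089, -0.001, 0.003, 0.0009, 0.0035, 0.0159]
-0.06 [0.109, -0.001, 0.003, 0.0009, 0.0036, 0.0193]
-0.08 [0.129, -0.001, 0.003, 0.0009, 0.0037, 0.0228]
-0.1 [0.149, -0.001, 0.003, 0.0009, 0.0037, 0.0262]
```

Emit:
step_arm --moves '[[[0.029,0,0,0.001,0.002,0.0056,0],[0.059,0,0,0.001,0.002,0.0107,0],[0.089,0,0,0.001,0.0025,0.016,0],[0.109,0,0,0.001,0.0025,0.0193,0]]]'

```text
clock: 18.85
tcp_pos: [0.5713, 0.0315, 0.1209]
orientation: [0.681, -0.536, 0.404, 0.292]
wrist_force: [-1.8, -3.5, 1.3]
finger_gap: 0.0001
```

Run:
```python
from h import *
th=fth(); arc([-.06,-.075,-.09,-.105,-.12])
```

```text
t 18.85 theta -0.0578 R 0.1699 z 0.0454 roll [ 0.201  0.002 -0.005] Ftan -3.6 Frad 0.5 Fz 1.9
-0.06 [-0.001, -0.002, 0.005, 0.0004, 0.0021, 0.0001]
-0.075 [0.014, -0.001, 0.005, 0.0004, 0.0025, 0.0026]
-0.09 [0.029, -0.001, 0.005, 0.0004, 0.0028, 0.0052]
-0.105 [0.044, -0.001, 0.005, 0.0004, 0.003, 0.0078]
-0.12 [0.059, -0.001, 0.005, 0.0004, 0.0033, 0.0103]
```

Emit:
step_arm --moves '[[[0.015,0,0,0,0.001,0.0026,0],[0.03,0,0,0,0.0015,0.0052,0]]]'

```text
clock: 19.05
tcp_pos: [0.5719, 0.0366, 0.1214]
orientation: [0.689, -0.526, 0.408, 0.285]
wrist_force: [0.6, -4.9, 2.1]
finger_gap: -0.0001
```

```bash
python3 -c "
from h import *
fth()"
```

```text
t 19.05 theta -0.0879 R 0.1698 z 0.0457 roll [ 0.232  0.003 -0.006] Ftan -4.7 Frad -2.3 Fz 1.4
```

Emit:
step_arm --moves '[[[0.015,0,0,0,0.001,0.0026,0],[0.03,0,0,0,0.001,0.0052,0]]]'

```text
clock: 19.25
tcp_pos: [0.5728, 0.0418, 0.1218]
orientation: [0.698, -0.515, 0.413, 0.278]
wrist_force: [-0.5, -4.5, 1.2]
finger_gap: 0.0001
```

```bash
python3 -c "
from h import *
fth()"
```

```text
t 19.25 theta -0.1193 R 0.1697 z 0.0458 roll [ 0.263  0.003 -0.007] Ftan -4.5 Frad -1.0 Fz 1.1
```

Emit:
step_arm --moves '[[[0.015,0,0,0,0.001,0.0026,0],[0.03,0,0,0,0.0015,0.0052,0]]]'

```text
clock: 19.45
tcp_pos: [0.5733, 0.0473, 0.1219]
orientation: [0.706, -0.504, 0.417, 0.272]
wrist_force: [0.3, -4.4, 1.8]
finger_gap: -0.0002
```

```bash
python3 -c "
from h import *
fth()"
```

```text
t 19.45 theta -0.1517 R 0.1703 z 0.0457 roll [ 0.294  0.003 -0.008] Ftan -4.1 Frad -2.1 Fz 1.3
```

Emit:
step_arm --moves '[[[0.015,0,0,0,0.001,0.0026,0],[0.03,0,0,0,0.0015,0.0052,0]]]'

```text
clock: 19.65
tcp_pos: [0.5736, 0.0529, 0.1217]
orientation: [0.713, -0.493, 0.421, 0.265]
wrist_force: [0.1, -6.8, 1.0]
finger_gap: -0.0001
```

```bash
python3 -c "
from h import *
fth()"
```

```text
t 19.65 theta -0.1837 R 0.1713 z 0.0457 roll [ 0.326  0.003 -0.007] Ftan -6.5 Frad -2.1 Fz 0.6
```

Emit:
step_arm --moves '[[[0.008,0,0,0,0,0.0015,0],[0.015,0,0,0,0.0005,0.003,0]]]'

```text
clock: 19.85
tcp_pos: [0.574, 0.0544, 0.1216]
orientation: [0.717, -0.488, 0.425, 0.26]
wrist_force: [-0.5, -12.9, 1.5]
finger_gap: -0.0003
```

```bash
python3 -c "
from h import *
fth()"
```

```text
t 19.85 theta -0.1929 R 0.1714 z 0.0455 roll [ 0.342  0.007 -0.007] Ftan -12.5 Frad -3.5 Fz 1.1
```

Emit:
step_arm --moves '[[[0.008,0,0,0,0,0.0015,0],[0.015,0,0,0,0.0005,0.003,0]]]'

```text
clock: 20.05
tcp_pos: [0.5741, 0.0554, 0.1214]
orientation: [0.72, -0.483, 0.429, 0.255]
wrist_force: [0.1, -12.4, 2.1]
finger_gap: -0.0003
```

```bash
python3 -c "
from h import *
fth()"
```

```text
t 20.05 theta -0.1986 R 0.1716 z 0.0452 roll [ 0.36   0.013 -0.007] Ftan -11.8 Frad -4.2 Fz 1.4
```

Emit:
step_arm --moves '[[[0.01,0,0,0,0.0005,0.003,0],[0.02,0,0,0,0.001,0.0045,0],[0.03,0,0,0,0.001,0.006,0]]]'

```text
clock: 20.35
tcp_pos: [0.5752, 0.0595, 0.1217]
orientation: [0.727, -0.472, 0.434, 0.247]
wrist_force: [-1.6, -11.3, 1.7]
finger_gap: 0.0
```

```bash
python3 -c "
from h import *
fth()"
```

```text
t 20.35 theta -0.223 R 0.1717 z 0.0451 roll [ 0.392  0.017 -0.008] Ftan -11.1 Frad -2.6 Fz 1.9
```

Emit:
step_arm --moves '[[[0.01,0,0,0,0.0005,0.003,0],[0.02,0,0,0,0.001,0.005,0]]]'

```text
clock: 20.55
tcp_pos: [0.5761, 0.0628, 0.1219]
orientation: [0.731, -0.465, 0.438, 0.24]
wrist_force: [-0.8, -10.5, 3.4]
finger_gap: 0.0001
```

```bash
python3 -c "
from h import *
fth()"
```

```text
t 20.55 theta -0.2428 R 0.1718 z 0.0449 roll [ 0.414  0.022 -0.008] Ftan -9.9 Frad -4.1 Fz 3.0
```

Emit:
step_arm --moves '[[[0.01,0,0,0,0.0005,0.003,0],[0.02,0,0,0,0.001,0.005,0]]]'

```text
clock: 20.75
tcp_pos: [0.5772, 0.0663, 0.1223]
orientation: [0.735, -0.457, 0.442, 0.234]
wrist_force: [-0.8, -9.5, 2.6]
finger_gap: 0.0001
```

```bash
python3 -c "
from h import *
fth()"
```

```text
t 20.75 theta -0.2649 R 0.1717 z 0.0448 roll [ 0.436  0.025 -0.009] Ftan -8.9 Frad -3.7 Fz 2.3
```

Emit:
step_arm --moves '[[[0.01,0,0,0,0.0005,0.003,0],[0.02,0,0,0,0.001,0.005,0]]]'

```text
clock: 20.95
tcp_pos: [0.5785, 0.0704, 0.1229]
orientation: [0.74, -0.45, 0.445, 0.228]
wrist_force: [-1.0, -7.2, 4.4]
finger_gap: 0.0004
```

```bash
python3 -c "
from h import *
fth()"
```

```text
t 20.95 theta -0.2896 R 0.1717 z 0.0448 roll [ 0.458  0.028 -0.01 ] Ftan -6.4 Frad -3.8 Fz 4.1
```

Emit:
step_arm --moves '[[[0.01,0,0,0,0.0005,0.002,0],[0.015,0,0,0,0.0005,0.0035,0]]]'

```text
clock: 21.15
tcp_pos: [0.5792, 0.0732, 0.1231]
orientation: [0.743, -0.444, 0.447, 0.225]
wrist_force: [-1.7, -6.5, 2.7]
finger_gap: -0.0
```

```bash
python3 -c "
from h import *
fth()"
```

```text
t 21.15 theta -0.3065 R 0.1721 z 0.0447 roll [ 0.474  0.03  -0.01 ] Ftan -6.3 Frad -2.2 Fz 3.0
```

Emit:
step_arm --moves '[[[0.01,0,0,0,0.0005,0.002,0],[0.015,0,0,0,0.0005,0.003,0]]]'

```text
clock: 21.35
tcp_pos: [0.5796, 0.076, 0.123]
orientation: [0.746, -0.438, 0.45, 0.221]
wrist_force: [-1.2, -4.4, 2.3]
finger_gap: 0.0001
```

```bash
python3 -c "
from h import *
fth(); p0,r0=pose()
for th in (-.3,-.2,-.17,-.1): print(row(fpose(th)[0],r0,p0,r0))
"
```

```text
t 21.35 theta -0.3224 R 0.1729 z 0.0445 roll [ 0.49   0.03  -0.009] Ftan -4.1 Frad -1.8 Fz 2.5
[0.0, 0.0, 0.0, -0.0003, -0.0015, -0.0037]
[0.0, 0.0, 0.0, 0.0002, -0.0056, -0.0204]
[0.0, 0.0, 0.0, 0.0003, -0.0072, -0.0253]
[0.0, 0.0, 0.0, 0.0007, -0.0113, -0.0366]
```

Emit:
step_arm --moves '[[[0,-0.02,0,0,-0.0015,-0.004,0],[0,-0.03,0,0,-0.003,-0.009,0],[0,-0.03,0,0,-0.0045,-0.015,0],[0,-0.03,0,0,-0.0056,-0.0205,0],[0,-0.03,0,0,-0.0075,-0.027,0],[0,-0.03,0,0.0005,-0.0115,-0.037,0],[0,-0.03,0,0.0005,-0.0115,-0.04,0]]]'

```text
clock: 22.05
tcp_pos: [0.5689, 0.0355, 0.1192]
orientation: [0.753, -0.434, 0.438, 0.228]
wrist_force: [-0.6, -0.9, -0.8]
finger_gap: -0.0004
```

```bash
python3 -c "
from h import *
fth(); wrist('w14'); st(); p0,r0=pose(); q=toP(p0); print(row(toW(q+np.array([-.01,0,.05])),Rn),row(toW(q+np.array([-.03,0,.2])),Rn))
"
```

```text
t 22.05 theta -0.0788 R 0.1734 z 0.0453 roll [ 0.49   0.    -0.016] Ftan -0.9 Frad 0.7 Fz -0.4
t 22.1 tcp [0.5686 0.0354 0.119 ] plate [-0.0831 -0.0545  0.0452] roterr n [28.1  0.  -0.9] F [-0.2 -0.6  0.6] Fplate [ 0.1 -0.6  0.6] gap -0.0001 q [-0.08  0.05 -0.78  0.21  0.    0.48]
[-0.49, -0.001, 0.016, -0.0501, 0.0081, -0.0046] [-0.49, -0.001, 0.016, -0.2004, 0.0234, -0.0135]
```

View pics/w14.png

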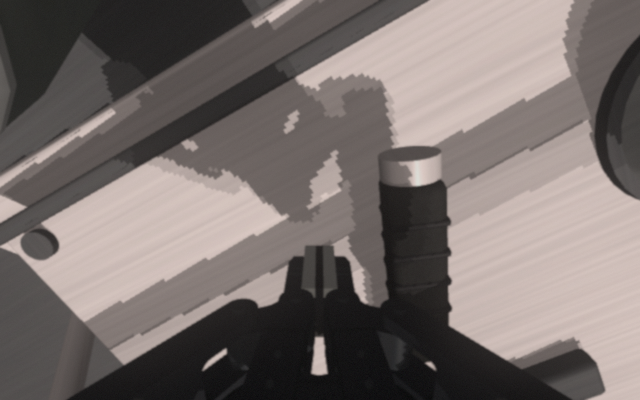

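Emit:
step_arm --moves '[[[0,0,0,-0.03,0.001,-0.004,0],[0,0,0.01,-0.07,0.005,-0.005,0],[-0.1,0,0.016,-0.11,0.012,-0.01,0],[-0.2,0,0.016,-0.15,0.018,-0.013,0],[-0.35,0,0.016,-0.19,0.023,-0.0135,0],[-0.49,0,0.016,-0.22,0.023,-0.0135,0],[-0.49,0,0.016,-0.22,0.023,-0.0135,0]]]'

```text
clock: 22.8
tcp_pos: [0.434, 0.0447, 0.2994]
orientation: [0.624, -0.603, 0.37, 0.331]
wrist_force: [0.8, -0.1, 0.5]
finger_gap: 0.0002
```

Run:
```python
from h import *
st()
p,d,W,Q=wrist("w15",["bail_bar"])
m=env.silhouettes("wrist","wrench_grip")[0]["mask"]
g=Q[m&(d>0)]; g=g[(g[:,2]>.035)&(g[:,2]<.065)]; print(len(g),cv2.minAreaRect((g[:,:2]*1000).astype(np.float32)))
v=np.linalg.svd(g[:,:2]-g[:,:2].mean(0),full_matrices=False)[2][0]; print("phi",np.arctan2(v[1],v[0])%np.pi, g.mean(0))
q,d=env.read_camera("scene"); cv2.imwrite("pics/s15.png",cv2.resize(q[120:330,180:480,::-1],(800,560),interpolation=cv2.INTER_CUBIC))
st()
```

```text
t 22.8 tcp [0.434  0.0447 0.2994] plate [-0.1098 -0.054   0.269 ] roterr n [-0.2 -0.  -0.5] F [ 0.8 -0.1  0.5] Fplate [ 1. -0. -0.] gap 0.0002 q [-0.09 -0.4  -0.63  0.8   0.01 -0.02]
bail_bar [588.0, 216.0] 0.69 2620 plate med [-0.0715  0.1998  0.1126] 2-98 [[-0.114, 0.158, 0.051], [0.007, 0.209, 0.118]]
2229 ((-56.01245880126953, -17.875099182128906), (24.579023361206055, 125.9198226928711), 69.78279113769531)
phi 2.7957111366770127 [-0.06740626 -0.01540068  0.05107391]
t 23.0 tcp [0.433  0.0444 0.2929] plate [-0.1139 -0.0544  0.2638] roterr n [0.1 0.  0.1] F [ 0.5  0.1 -0.2] Fplate [ 0.3  0.2 -0.4] gap -0.0002 q [-0.09 -0.39 -0.64  0.8   0.01 -0.02]
```

View pics/w15.png

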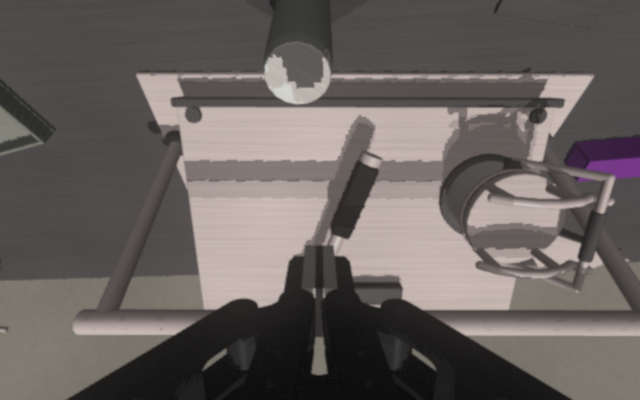

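View pics/s15.png

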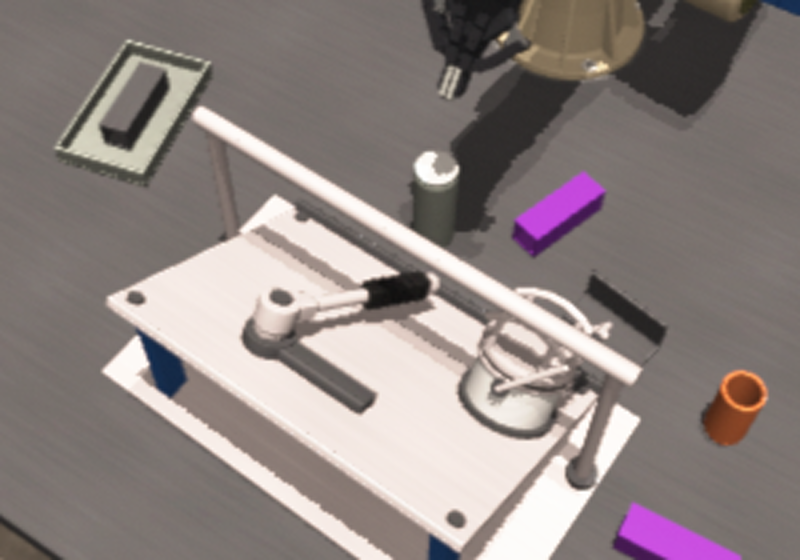

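Run:
```python
from h import *
st(); print(env.hand_in())
```

```text
t 23.0 tcp [0.433  0.0444 0.2929] plate [-0.1139 -0.0544  0.2638] roterr n [0.1 0.  0.1] F [ 0.5  0.1 -0.2] Fplate [ 0.3  0.2 -0.4] gap -0.0002 q [-0.09 -0.39 -0.64  0.8   0.01 -0.02]
the job is handed in; nothing more can be done
None
```

The job was done in the order asked and handed in at 23.0 s, but the result has only been judged from my own readings, since no verdict is reported.

- **Bail:** I swung it over the lid until it met its stop, where the reaction reached about 12 N. The last wrist and scene pictures show it lying fully down on the left.
- **Offcut:** I picked the dark tube off the plate and laid it in the grey tray. The pictures show it flat inside, and both purple look-alikes were left alone.
- **Wrench:** I pushed it clockwise with the closed fingers.
  - Drag on the grip was about 4–5 N until the bolt came home at about 12 N. The force then fell to about 4 N over roughly 0.13 rad of break-over.
  - I stopped before the end of its play and saw no second rise, so there is no sign of overtightening.
  - I backed off and lifted clear. The wrench stayed on the bolt and sprang back to -0.35 rad from straight down the slope; I had put home at about -0.33. The 0.02 rad gap is within my measuring error.
- **Loose things:** The stub, steel angle and spray can look unmoved in the last scene picture. The final wrist force was about zero.

The cameras disagreed with each other by 2–5 mm, so I shifted the plate height by 3 mm to fit. The bail, bolt, click and overturn angles could not be read directly, so I inferred them from force and pictures.

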